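# Check the camera batteries and put them on charge

### The arm

A 6-joint arm with a two-finger parallel gripper is mounted at the origin on the work surface. World frame = base frame: x ahead of the robot, y to its left, z up, the work surface at z = 0. Lengths are in mm, angles in rad, forces in N, time in s.
With the tool pointing down it reaches from about 350 to 875 mm from the base axis. Payload 4.2 kg.
Tool frame: the origin (TCP) lies midway between the tips of the shut fingers; the grasp point (between the pads) lies 19 mm behind it; z points along the fingers, y is the direction in which the jaws open and shut (so a half turn about z gives the same grasp; the last joint's range is limited). The gripper opens to 85 mm and grips with 20 to 120 N. Pads are 22 mm wide; open, the fingers measure 114 mm over their backs; the gripper's body (76 mm by 85 mm) begins 54 mm behind the grasp point. The pads swing forward as they close: fully open they stand 13 mm farther back than shut.
Start: joints at [1.401, 0.385, 0.008, 0, -1.194, -0.259], TCP at [259.829, 568.408, 231.312] pointing down, gripper open.
Joint ranges: [-3.14, 3.14], [-1.21, 2.06], [-1.07, 1.41], [-3.16, 2.05], [-2.99, -0.16], [-3.1, 3.1]. Speed limits (rad/s): [2.79, 2.79, 3.14, 3.14, 3.14, 3.14].

### API

Orientations are given as a unit quaternion [x, y, z, w].
In Python, from bench import arm, eyes, nets gives the robot as it stands.
- The arm moves only by the tool jog_arm, never from a script. Its argument "rows" is a list of rows, each a list of 3 entries, a list of its own where there are three numbers: the shift along the tool's x, y, z in cm, then the turn, a rotation vector about the tool's x, y, z in degrees, then the finger opening in cm, from 0 to 8.54. In form: [[[x, y, z], [ax, ay, az], jaw], ...]. A call has 1 to 10 rows; each row shifts and turns the commanded pose from where the row before left it, along the tool's axes as they then stand; what a row does not reach is not made up. A row lasts 1/8 s, in which the tool goes at most 62.5 mm and 10.7 degrees, less where a joint would pass 70% of its speed; a pose out of reach is approached as far as the arm can. A call with a gripper value outside its range is refused whole. The fingers move at their own pace and stop on an object; the grip force is fixed at half the most. Time passes only in rows, so rows that do not move let the fingers close. It gives the time, the measured TCP pose, the force and the opening at its end, in the units of the state.
- arm.read_state(): the state, without advancing time (a new reading comes with each control period).
- eyes.get_image(name): name is "scene" or "top" or "wrist"; returns the picture (400x640x3 uint8, red, green, blue); there is no depth.
- eyes.camera_model(name): a dict with "K" (3x3 intrinsics, pixels), "rvec" (rotation vector, rad) and "tvec" (3), from world to camera coordinates, as OpenCV has them. Camera axes: x right, y down, z forward; pixel columns grow to the right and rows downward; lengths in mm; the calibration is good to about 2 mm. A picture is of the moment at which its call begins: read the wrist's pose just before it. camera_model takes no time and is no camera call; for the wrist camera it gives the pose at the moment of the call.
- arm.job_done(): hands the job in, once; it reports no verdict.
Trained networks look in the newest picture that a camera, given by its name, has taken for a name from the list of things; names that differ only in an ending like _2 or _b are one class to them, and where a whole thing is asked for, a point or a joint stands for the part that bears it (a point fixed in the world has none). Each returns a list of dicts, best first, with "conf" (0 to 1); they miss things now and then, are a little off and sometimes report something else, mostly with a low value. They report only what shows in the picture. A call takes as long as a camera call. They do not tell look-alikes from the thing itself.
- nets.boxes_of(camera, name): "position" ([column, row] as shares, 0 to 1, of the picture: columns of its width, rows of its height, amid what is visible of it).
The state is a dict: "clock": time; "joints": joint angles; "joint_vel": joint speeds; "joint_efforts": joint torques, N m; "position": TCP position; "ee_rot": TCP orientation; "contact_force": force on the tool from outside, world axes, zero at the start; "wrist_torque": the same for the moment, N m; "gripper_width": finger opening in mm.
Only numpy, scipy, OpenCV 4.12 (cv2) and the standard library are available. Lean on these libraries where they do the work, as an engineer would, in place of code of your own. Each camera call takes 0.05 s, during which the arm holds its last target.

### The job

Get the camera batteries on charge: take the yellow pen tester and press its sprung tip on the brass contact of each battery on the desk for a moment, in the order red, yellow, blue, green (a colour may be missing), then lay the pen back in its rubber rest. Then put all the batteries flat and side by side in the charger's pulled-out tray, push the tray fully home under its clear hood, and press the white, the orange and the black key in that order, one at a time and right down. Leave the other things on the desk where they are.

Things in the scene. Friction and masses are not known exactly. Their poses are not given: they have to be found in the camera images.
- pen: pen-type battery tester, a rigid stick, no cable, 60 g: yellow 16 x 16 mm square body, black in the middle, then a 15 mm grey cone and a sprung steel tip. Origin on its axis; +x points along the pen to the tip. Square body from x = -55 to +50 mm, tip's ball at x = +80 mm. Starts lying level in its rest, tip roughly towards the robot, axis 30 mm above the desk
- pen_point (a point): centre of the 3 mm radius steel ball that is the pen's tip; it springs in along the pen by up to 8 mm (x = 80 down to 72 mm on the pen), taking about 0.6 N to start and 0.2 N per mm more
- rest: black rubber pen rest, fixed: saddles 12 mm thick at x = -40 and +40 mm on a 4 mm base plate 100 x 50 mm; origin at the desk, in the middle. The pen lies along its x axis, tip to +x, on saddle tops 22 mm up, between cheeks 30 mm apart and 40 mm high; its middle is free to grip. In place: pen origin within 25 mm along x, 14 mm along y, 22 to 38 mm high
- pack_red: red camera battery: flat black block 56 x 36 x 21 mm, 100 g, with a red band round it next to the middle; lies flat on the desk, contact up. Origin at the middle of its underside; x along the 56 mm, y along the 36 mm, z up. May be absent
- red_contact (a point): middle of the 16 mm round brass contact on top of the red battery, 21 mm above its underside and 16 mm from its middle towards its +x end. Touching anywhere on the brass counts. May be absent
- pack_yellow: yellow camera battery: flat black block 56 x 36 x 21 mm, 100 g, with a yellow band round it next to the middle; lies flat on the desk, contact up. Origin at the middle of its underside; x along the 56 mm, y along the 36 mm, z up. May be absent
- yellow_contact (a point): middle of the 16 mm round brass contact on top of the yellow battery, 21 mm above its underside and 16 mm from its middle towards its +x end. Touching anywhere on the brass counts. May be absent
- pack_blue: blue camera battery: flat black block 56 x 36 x 21 mm, 100 g, with a blue band round it next to the middle; lies flat on the desk, contact up. Origin at the middle of its underside; x along the 56 mm, y along the 36 mm, z up. May be absent
- blue_contact (a point): middle of the 16 mm round brass contact on top of the blue battery, 21 mm above its underside and 16 mm from its middle towards its +x end. Touching anywhere on the brass counts. May be absent
- pack_green: green camera battery: flat black block 56 x 36 x 21 mm, 100 g, with a green band round it next to the middle; lies flat on the desk, contact up. Origin at the middle of its underside; x along the 56 mm, y along the 36 mm, z up. May be absent
- green_contact (a point): middle of the 16 mm round brass contact on top of the green battery, 21 mm above its underside and 16 mm from its middle towards its +x end. Touching anywhere on the brass counts. May be absent
- tray (a joint): how far the charging tray is pulled out, towards its own -x (roughly towards the robot), from under the clear hood of the white fixed charger, m: 0 home, 0.12 fully out; starts out, clear of the hood; slides stiffly (about 2 N), stays where left. Hood 312 mm wide, open in front, clear roof 50 to 56 mm above the desk; at home the tray's middle is 42 mm behind the roof's front edge
- tray_floor (a point): middle of the grey tray's inner floor, 12 mm above the desk, moving with it; x inwards along the slide, y along the tray. Inside 85 (x) by 280 mm (y), walls 12 mm high. Black marks at y = -96, -32, 32, 96 mm: places for batteries side by side, length along x. At x = -52.5, y = 0 an orange upright tab, 12 mm thick (x), 70 wide, 8 to 52 mm above the desk, to push the tray home by
- key_white (a joint): travel of the white spring key, m: 0 up, 0.006 fully down (about 4.5 N); counts as pressed beyond 0.004
- key_white_top (a point): middle of the top of the white key, a 24 mm round cap in a grey 40 mm round housing on a white block 45 mm high on the hood's +y side (middle 184 mm to the side of the tray's middle); its top is 67 mm above the desk when up and is pressed straight down. The three keys stand in a row along the slide direction, 44 mm apart, in an order that differs from start to start
- key_orange (a joint): travel of the orange spring key, m: 0 up, 0.006 fully down (about 4.5 N); counts as pressed beyond 0.004
- key_orange_top (a point): middle of the top of the orange key, a 24 mm round cap in a grey 40 mm round housing on a white block 45 mm high on the hood's +y side (middle 184 mm to the side of the tray's middle); its top is 67 mm above the desk when up and is pressed straight down. The three keys stand in a row along the slide direction, 44 mm apart, in an order that differs from start to start
- key_black (a joint): travel of the black spring key, m: 0 up, 0.006 fully down (about 4.5 N); counts as pressed beyond 0.004
- key_black_top (a point): middle of the top of the black key, a 24 mm round cap in a grey 40 mm round housing on a white block 45 mm high on the hood's +y side (middle 184 mm to the side of the tray's middle); its top is 67 mm above the desk when up and is pressed straight down. The three keys stand in a row along the slide direction, 44 mm apart, in an order that differs from start to start
- camera: black camera 130 mm wide, 93 mm high, a bystander to be left where it is; origin under its middle
- stapler: red stapler 130 mm long, 46 mm high, a bystander to be left where it is; origin under its middle
- mouse: white computer mouse 110 x 62 x 34 mm, a bystander to be left where it is; origin under its middle
- card_case: grey memory-card case 70 x 45 x 18 mm, a bystander to be left where it is; origin under its middle
Things that resemble listed ones, but are neither listed nor needed, are in the scene too. What is shaped like the pack_green but pink is not meant.

How it is judged:
By the outcome, as a careful person would: the job done as asked, in the order asked, and still so for the second after the job is handed in, with the robot touching nothing.
Of pack_red, pack_yellow, pack_blue, pack_green only 3 to 4 are there at a start; the rules pass over those that are not, and their reading is None.
At some moment in a run one of pack_red, pack_yellow, pack_blue, pack_green may be knocked a few centimetres aside while the robot is not near it.
Once in a run the grip may slacken for a moment while it holds something.
It also fails if it takes over 210 s, if anything falls off the work surface, if the arm or the gripper's body presses on something with over 40 N, if the wrist force passes 120 N, or if a joint passes its speed limit or range.

## Working session

There is one attempt and no reset: what is moved stays moved. The work goes in short steps, Python scripts to look and compute and a tool call to move; the robot and the scene stay as the last step left them, time stands still between calls to the robot, and variables do not carry over. Pictures are saved under pics/ and viewed, and the job is handed in when it is done.

Besides the shell and the picture viewer there is one more tool, called after "Request:" by a JSON object that holds its "api" and its "payload". jog_arm: Moves the arm, as the interface text tells. Its arguments: {"type":"object","properties":{"rows":{"type":"array","items":{"type":"array"}}},"required":["rows"]}

```bash
ls; mkdir -p pics; cat > h.py <<'E'
import numpy as np, cv2
from scipy.spatial.transform import Rotation as R
from bench import arm, eyes, nets
def cam(n):
    m=eyes.camera_model(n); return np.array(m["K"],float),np.array(m["rvec"],float),np.array(m["tvec"],float)
def px2w(n,uv,z,m=None):
    K,r,t=m or cam(n); Rm=cv2.Rodrigues(r)[0]
    d=Rm.T@np.linalg.inv(K)@np.array([uv[0],uv[1],1.]); c=-Rm.T@t.ravel()
    s=(z-c[2])/d[2]; return c+s*d
def w2px(n,P,m=None):
    K,r,t=m or cam(n); return cv2.projectPoints(np.array(P,float).reshape(-1,1,3),r,t,K,None)[0].reshape(-1,2)
def snap(n,f):
    im=np.array(eyes.get_image(n)); cv2.imwrite('pics/'+f,im[:,:,::-1]); return im
E
python3 - <<'E'
from h import *
print(arm.read_state())
for n in("scene","top","wrist"):
    snap(n,n+'0.png'); K,r,t=cam(n); print(n,K.tolist(),(-cv2.Rodrigues(r)[0].T@t.ravel()).round(0))
E
```

```text
pics
{'clock': 0.0, 'joints': array([ 1.40060219e+00,  3.85579785e-01,  6.62985929e-03, -5.08850213e-04,
       -1.19403930e+00, -2.58619492e-01]), 'joint_vel': array([-1.52274372e-03, -2.41625092e-06,  1.40812700e-03, -6.38711903e-04,
       -7.66278887e-04,  8.79971645e-04]), 'joint_efforts': array([-1.41403842e-03, -3.92290199e+01,  1.88401294e+01,  4.18615624e+00,
       -4.53385088e-03, -2.37407811e-06]), 'position': array([259.59456543, 567.88515891, 230.20770487]), 'ee_rot': array([ 9.77082187e-01, -2.12859440e-01, -1.87785278e-04,  1.10583162e-03]), 'contact_force': array([-0.72382218,  1.10778631,  0.15867498]), 'wrist_torque': array([ 0.00111817, -0.01975655, -0.00547286]), 'gripper_width': 85.1523813304335}
scene [[425.9300597738743, 0.0, 323.06879460860006], [0.0, 425.9300597738743, 196.65739730544075], [0.0, 0.0, 1.0]] [1463.  266. 1003.]
top [[368.533547598454, 0.0, 317.77873776243], [0.0, 368.533547598454, 198.10848951101696], [0.0, 0.0, 1.0]] [ 462.  -71. 1041.]
wrist [[334.7440530534595, 0.0, 320.5957720520956], [0.0, 334.7440530534595, 195.41833958909524], [0.0, 0.0, 1.0]] [321. 542. 372.]
```

View pics/top0.png

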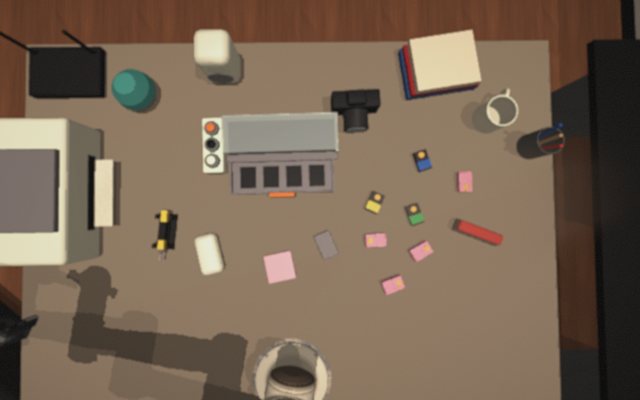

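View pics/scene0.png

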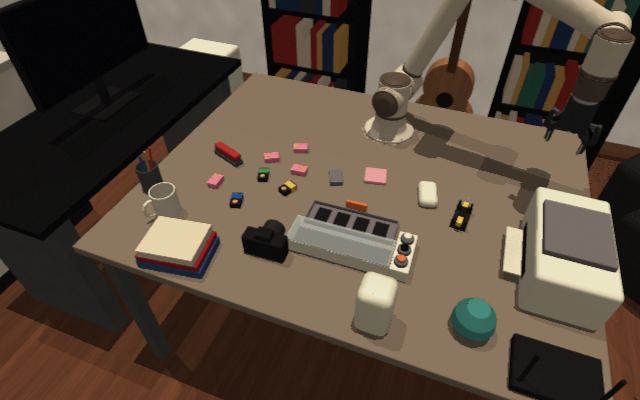

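View pics/wrist0.png

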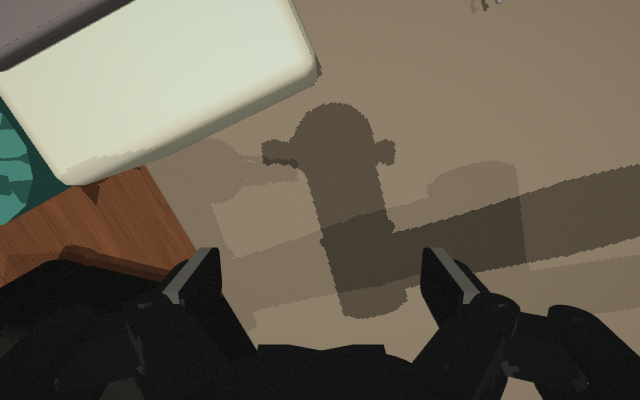

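```bash
python3 - <<'E'
from h import *
for z,n in((20,'pack_red'),(20,'pack_yellow'),(20,'pack_blue'),(20,'pack_green'),(30,'pen'),(67,'key_white_top'),(67,'key_orange_top'),(67,'key_black_top'),(50,'tray_floor')):
    for d in nets.boxes_of("top",n)[:3]:
        p=d["position"];uv=(p[0]*640,p[1]*400);print(n,round(d["conf"],2),np.round(uv),px2w("top",uv,z).round(0))
E
```

```text
pack_red 0.2 [416. 213.] [ 454. -349.   20.]
pack_yellow 0.66 [375. 203.] [ 482. -238.   20.]
pack_blue 0.65 [422. 160.] [ 600. -369.   20.]
pack_green 0.68 [415. 215.] [ 446. -347.   20.]
pack_green 0.67 [390. 283.] [ 261. -275.   20.]
pack_green 0.63 [420. 252.] [ 344. -360.   20.]
pen 0.72 [162. 231.] [412. 348.  30.]
key_white_top 0.57 [282. 178.] [551.  17.  67.]
key_black_top 0.64 [422. 161.] [ 592. -356.   67.]
key_black_top 0.45 [214. 143.] [647. 196.  67.]
tray_floor 0.73 [285. 180.] [546.  11.  50.]
```

The batteries present are yellow at px (375,203), blue (422,160) and green (415,215). I see no red, and the pink ones are decoys. The pen rest is at (163,232) and the tray's marks run from (248,178) to (317,175). The keys run orange, black, white from the far end. I'll move towards the pen rest.

Request:
{"api": "jog_arm", "payload": {"rows": [[[4.7,1.8,0],[0,0,0],5],[[4.7,1.8,0],[0,0,0],5],[[4.7,1.8,0],[0,0,0],5],[[4.7,1.8,0],[0,0,0],5],[[4.7,1.8,0],[0,0,0],5],[[4.7,1.8,0],[0,0,0],5],[[0,0,0],[0,0,10],5],[[0,0,0],[0,0,10],5],[[0,0,0],[0,0,10],5],[[0,0,0],[0,0,10],5]]}}

```text
clock: 1.85
position: [471.5, 352.9, 231.4]
ee_rot: [0.844, -0.537, -0.0, -0.0]
contact_force: [0.0, 0.7, -0.1]
gripper_width: 50.2
```

Request:
{"api": "jog_arm", "payload": {"rows": [[[0,0,0],[0,0,10.5],5],[[0,0,0],[0,0,10.5],5],[[0,0,0],[0,0,10.5],5],[[0,0,0],[0,0,10.5],5],[[0,0,0],[0,0,10.5],5],[[0,0,0],[0,0,10.5],5],[[0,0,0],[0,0,10.5],5],[[0,0,0],[0,0,10.5],5],[[0,0,0],[0,0,10.5],5],[[0,0,0],[0,0,10.5],5]]}}

```text
clock: 3.1
position: [471.4, 353.0, 231.4]
ee_rot: [-0.088, 0.996, 0.0, 0.0]
contact_force: [0.8, -0.0, -0.6]
gripper_width: 50.1
```

```bash
cat >> h.py <<'E'
def st():
    s=arm.read_state(); q=s["ee_rot"]; M=R.from_quat(q).as_matrix()
    print("t%.2f"%s["clock"],"p",s["position"].round(1),"xang %.1f"%np.degrees(np.arctan2(M[1,0],M[0,0])),"z",M[:,2].round(3),"J",s["joints"].round(2),"F",s["contact_force"].round(1),"w%.1f"%s["gripper_width"])
    return s["position"],M
E
python3 - <<'E'
from h import *
p,M=st(); snap("wrist","w1.png")
K,r,t=cam("wrist"); Rm=cv2.Rodrigues(r)[0]; c=-Rm.T@t
print("cam in tool",(M.T@(c-p)).round(1),"axes in tool",(M.T@Rm.T).round(3).tolist())
E
```

```text
t3.10 p [471.4 353.  231.4] xang -169.9 z [ 0.  0. -1.] J [ 0.92  0.32 -0.08  0.   -1.16 -2.31] F [ 0.8 -0.  -0.6] w50.1
cam in tool [  67.3    1.6 -141.9] axes in tool [[-0.003, -0.964, -0.266], [1.0, -0.003, -0.001], [0.0, -0.266, 0.964]]
```

```bash
echo
```

```text
(no output)
```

View pics/w1.png

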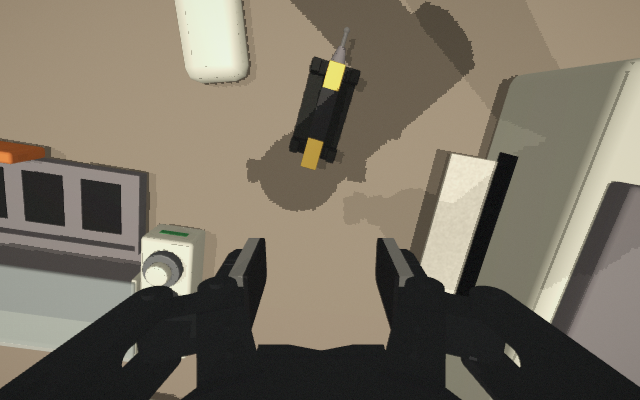

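The pen lies with its tip at about (346,30) and its body from (340,62) to (310,168).

```bash
python3 - <<'E'
from h import *
m=cam("wrist")
tip=px2w("wrist",(346,29),30,m);b1=px2w("wrist",(340,62),38,m);b2=px2w("wrist",(310,167),38,m)
print(tip.round(1),b1.round(1),b2.round(1))
d=(b1-b2);print(np.linalg.norm(d),np.degrees(np.arctan2(d[1],d[0])),((b1+b2)/2).round(1))
d=tip-b2;print(np.linalg.norm(d[:2]),np.degrees(np.arctan2(d[1],d[0])))
p,M=st()
for z in(1,):print(px2w("wrist",(152,270),67,m))
im=cv2.imread('pics/w1.png')[10:190,260:400];cv2.imwrite('pics/w1z.png',cv2.resize(im,None,fx=3,fy=3,interpolation=2))
E
```

```text
[335.  354.5  30. ] [365.2 354.1  38. ] [468.3 342.7  38. ]
103.7280966559517 173.69976966466697 [416.8 348.4  38. ]
133.87821374277016 174.94670498695885
t3.15 p [471.4 352.9 231.4] xang -170.1 z [ 0.  0. -1.] J [ 0.92  0.32 -0.08 -0.   -1.16 -2.32] F [-0.4  0.5 -0. ] w50.0
[594.43302185 202.54911011  67.        ]
```

View pics/w1z.png

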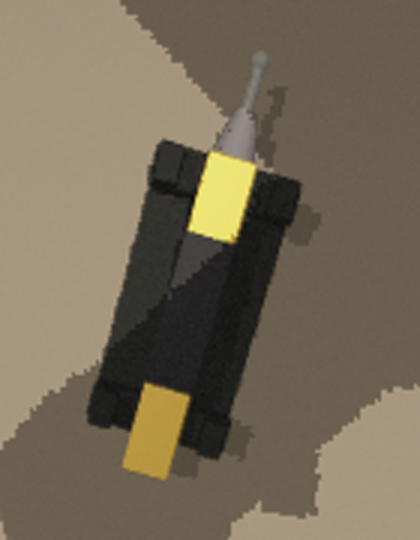

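```bash
python3 - <<'E'
from h import *
m=cam("wrist")
tip=px2w("wrist",(346.7,29.3),30,m);b1=px2w("wrist",(337.3,62.7),38,m);b2=px2w("wrist",(308.3,167.3),38,m)
d=(b1-b2);print(np.linalg.norm(d),np.degrees(np.arctan2(d[1],d[0])))
d2=tip-b2;a=np.degrees(np.arctan2(d2[1],d2[0]));print(np.linalg.norm(d2[:2]),a)
u=d2/np.linalg.norm(d2[:2]);o=b2+u*55; o2=tip-u*80;print(o,o2)
p,M=st()
o=(o+o2)/2; o[2]=11
# turn first by yaw then shift
da=(a-(-170.0)+180)%360-180
th=np.radians(a);x=np.array([np.cos(th),np.sin(th),0]);y=np.array([np.sin(th),-np.cos(th),0])
D=o-p;print("turn tool z",-da,"shift after",D@x,D@y,-D[2])
E
```

```text
103.21827634848283 174.07407493570773
134.5646182809467 173.96971643260886
[414.21929744 346.83146161  34.73019546] [414.65226998 346.78572297  34.75607933]
t3.15 p [471.4 352.9 231.4] xang -170.1 z [ 0.  0. -1.] J [ 0.92  0.32 -0.08 -0.   -1.16 -2.32] F [-0.4  0.5 -0. ] w50.0
turn tool z 16.030283567391166 shift after 56.00111180971126 -12.080052291635853 220.4041124338458
```

Request:
{"api": "jog_arm", "payload": {"rows": [[[0,0,0],[0,0,8],5],[[0,0,0],[0,0,8],5],[[2.8,-0.6,3],[0,0,0],5],[[2.8,-0.6,3],[0,0,0],5],[[0,0,4],[0,0,0],5],[[0,0,4],[0,0,0],5],[[0,0,0],[0,0,0],5]]}}

```text
clock: 4.03
position: [413.1, 344.6, 88.8]
ee_rot: [0.048, 0.999, -0.003, -0.002]
contact_force: [0.4, 0.0, -0.2]
gripper_width: 49.8
```

```bash
python3 - <<'E'
from h import *
p,M=st(); snap("wrist","w2.png")
E
```

```text
t4.03 p [413.1 344.6  88.8] xang 174.5 z [-0.004 -0.006 -1.   ] J [ 1.    0.39 -0.39 -0.   -0.8  -2.66] F [ 0.4  0.  -0.2] w49.8
```

View pics/w2.png

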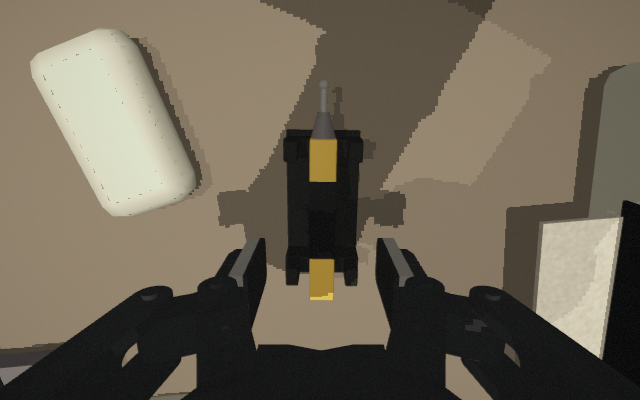

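```bash
python3 - <<'E'
from h import *
m=cam("wrist")
tip=px2w("wrist",(323.5,84),30,m);b1=px2w("wrist",(322.5,139),38,m);b2=px2w("wrist",(321.5,299),38,m)
d2=tip-b2;a=np.degrees(np.arctan2(d2[1],d2[0]));u=d2/np.linalg.norm(d2[:2]);o2=tip-u*80;o1=b2+u*55;p,M=st();print(a,np.linalg.norm((b1-b2)),o1,o2,M.T@((o1+o2)/2-p))
E
```

```text
t4.08 p [414.5 346.2  91. ] xang 174.5 z [-0.001 -0.002 -1.   ] J [ 1.    0.39 -0.38  0.   -0.8  -2.66] F [ 0.2 -0.2  0.8] w49.9
174.11263928357104 104.68043938078155 [416.66206282 348.07584808  34.747128  ] [416.3983782  348.10303844  34.73145018] [-1.89649816  2.24411539 56.23920736]
```

Request:
{"api": "jog_arm", "payload": {"rows": [[[-0.2,0.2,3],[0,0,0],5],[[0,0,3],[0,0,0],5],[[0,0,2],[0,0,0],5],[[0,0,0],[0,0,0],5],[[0,0,0],[0,0,0],0.5],[[0,0,0],[0,0,0],0.5],[[0,0,0],[0,0,0],0.5],[[0,0,0],[0,0,0],0.5],[[0,0,0],[0,0,0],0.5]]}}

```text
clock: 5.2
position: [417.5, 349.2, 13.1]
ee_rot: [0.048, 0.999, 0.001, 0.001]
contact_force: [-1.1, -1.4, 6.3]
gripper_width: 14.8
```

Request:
{"api": "jog_arm", "payload": {"rows": [[[0,0,-2],[0,0,0],0.5],[[0,0,-3],[0,0,0],0.5],[[0,0,-4],[0,0,0],0.5],[[0,0,-4],[0,0,0],0.5],[[0,0,-4],[0,0,0],0.5],[[0,0,0],[0,0,0],0.5]]}}

```text
clock: 5.95
position: [418.0, 349.9, 185.5]
ee_rot: [0.048, 0.999, 0.004, 0.003]
contact_force: [-0.6, 0.3, 0.0]
gripper_width: 14.6
```

```bash
python3 - <<'E'
from h import *
p,M=st(); snap("wrist","w3.png")
E
```

```text
t5.95 p [418.  349.9 185.5] xang 174.5 z [ 0.005  0.007 -1.   ] J [ 0.99  0.28 -0.26  0.   -1.01 -2.66] F [-0.6  0.3  0. ] w14.6
```

View pics/w3.png

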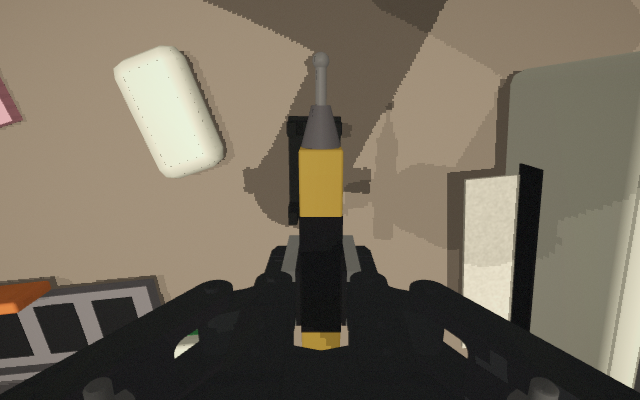

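Request:
{"api": "jog_arm", "payload": {"rows": [[[-0.6,-5.4,-1],[0,0,0],0.5],[[-0.6,-5.4,-1],[0,0,0],0.5],[[-0.6,-5.4,-1],[0,0,0],0.5],[[-0.6,-5.4,-1],[0,0,0],0.5],[[-0.6,-5.4,-1],[0,0,0],0.5],[[-0.6,-5.4,-1],[0,0,0],0.5],[[-0.6,-5.4,-1],[0,0,0],0.5],[[-0.6,-5.4,-1],[0,0,0],0.5],[[-0.6,-5.4,0],[0,0,0],0.5],[[-0.6,-5.4,0],[0,0,0],0.5]]}}

```text
clock: 7.25
position: [423.1, -196.6, 260.2]
ee_rot: [0.049, 0.999, 0.0, -0.001]
contact_force: [1.0, -0.4, -0.7]
gripper_width: 14.5
```

Request:
{"api": "jog_arm", "payload": {"rows": [[[0,0,0],[0,0,-10],0.5],[[0,0,0],[0,0,-10],0.5],[[0,0,0],[0,0,-10],0.5],[[0,0,0],[0,0,-10],0.5],[[0,0,0],[0,0,-10],0.5],[[0,0,0],[0,0,-10],0.5],[[0,0,0],[0,0,-10],0.5],[[0,0,0],[0,0,-10],0.5],[[0,0,0],[0,0,0],0.5]]}}

```text
clock: 8.38
position: [423.3, -194.8, 260.0]
ee_rot: [-0.604, 0.797, 0.001, -0.001]
contact_force: [-0.3, -0.7, -0.7]
gripper_width: 15.1
```

```bash
python3 - <<'E'
from h import *
p,M=st(); snap("wrist","w4.png"); snap("top","t4.png")
E
```

```text
t8.38 p [ 423.3 -194.8  260. ] xang -105.7 z [-0.003  0.001 -1.   ] J [-0.08  0.09 -0.31 -0.   -1.17 -0.19] F [-0.3 -0.7 -0.7] w15.1
```

View pics/w4.png

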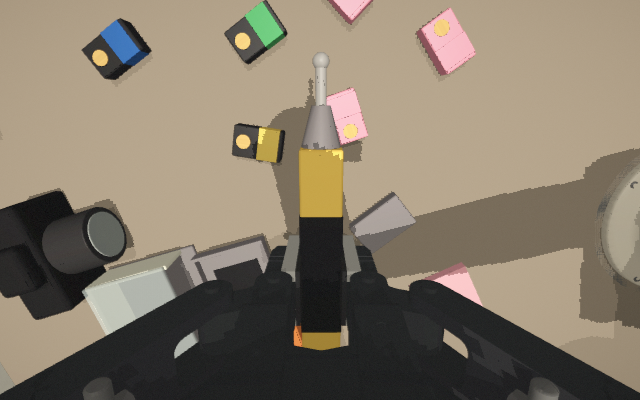

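View pics/t4.png

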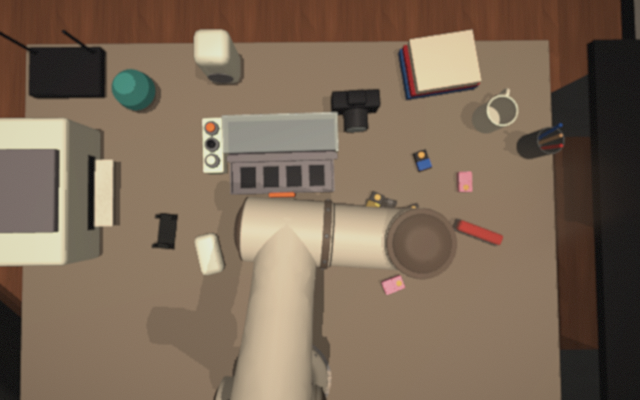

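The wrist view shows the brass contacts: yellow at (243,142), green at (242,41) and blue at (100,58). Four pink decoys, the camera and the tray are also in view.

```bash
python3 - <<'E'
from h import *
from scipy.optimize import fsolve
p,M=st(); m=cam("wrist"); K,r,t=m; Rm=cv2.Rodrigues(r)[0]
im=cv2.imread('pics/w4.png')
hsv=cv2.cvtColor(im,cv2.COLOR_BGR2HSV)
for n,(u,v) in dict(yellow=(243,142),green=(242,41),blue=(100,58)).items():
    y0,x0=max(v-11,0),u-11; sub=hsv[y0:v+12,x0:u+12]
    mk=((abs(sub[:,:,0].astype(int)-20)<7)&(sub[:,:,1]>100)&(sub[:,:,2]>120)).astype(np.uint8)
    k,lab,s,c=cv2.connectedComponentsWithStats(mk); i=1+np.argmax(s[1:,4]); uv=c[i]+[x0,y0]
    print(n,uv.round(1),s[i],px2w("wrist",uv,21,m).round(1))
def f(q):
    P=np.array([[q[0]+80,q[2],q[1]],[q[0]+50,q[2],q[1]-8]])@M.T+p
    a=w2px("wrist",P,m); return [a[0,1]-60,a[1,1]-149,a[0,0]-320.8]
print("pen origin in tool x,z,y",fsolve(f,[0,-19,0]))
E
```

```text
t8.47 p [ 423.5 -194.9  260.5] xang -105.7 z [-0.002  0.    -1.   ] J [-0.08  0.09 -0.31 -0.   -1.17 -0.19] F [-0.9  0.1 -1.1] w14.7
yellow [242.8 141.2] [  4   3  15  15 174] [ 500.5 -242.2   21. ]
green [242.1  40.7] [  4   3  16  17 213] [ 466.6 -341.3   21. ]
blue [99.5 57.5] [  3   3  16  16 208] [ 617.4 -366.7   21. ]
pen origin in tool x,z,y [  0.71160558 -16.58852325   0.52727699]
```

Request:
{"api": "jog_arm", "payload": {"rows": [[[0,0,0],[0,-10,0],0.5],[[0,0,0],[0,-10,0],0.5],[[0,0,0],[0,-10,0],0.5],[[0,0,0],[0,-10,0],0.5],[[0,0,0],[0,-10,0],0.5],[[0,0,0],[0,0,0],0.5]]}}

```text
clock: 9.22
position: [423.3, -197.0, 258.6]
ee_rot: [-0.545, 0.724, 0.258, 0.336]
contact_force: [-0.5, 0.1, -1.1]
gripper_width: 15.0
```

```bash
python3 - <<'E'
from h import *
p,M=st(); snap("wrist","w5.png"); snap("scene","s5.png")
print(M.round(3), (p+M@[80.7,.5,-17]).round(1))
E
```

```text
t9.22 p [ 423.3 -197.   258.6] xang -106.4 z [ 0.206  0.739 -0.641] J [-0.65  0.32 -0.01 -0.79 -1.63  0.49] F [-0.5  0.1 -1.1] w15.0
[[-0.181 -0.962  0.206]
 [-0.615  0.274  0.739]
 [-0.767  0.007 -0.641]] [ 404.7 -259.1  207.6]
```

View pics/w5.png

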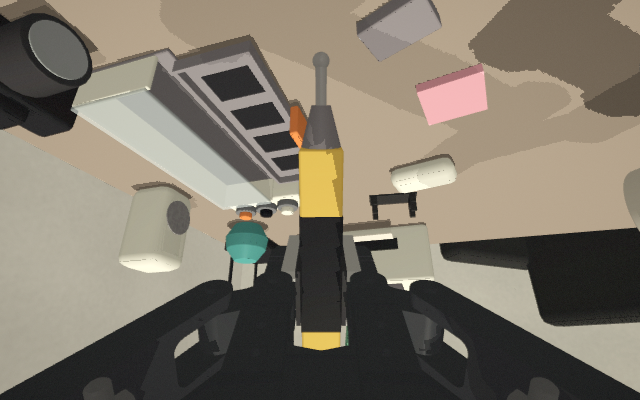

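View pics/s5.png

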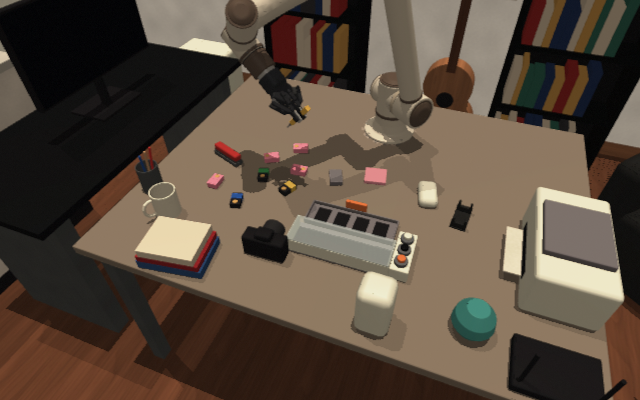

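```bash
cat >> h.py <<'E'
TIP=np.array([80.7,.5,-17])
def go(target,z,tip=TIP):
    p,M=st(); t=p+M@tip; D=np.array(target[:2]+[z])-t
    print("tip",t.round(1),"D",D.round(1))
    L=D.copy();L[2]=0
    print("lat(cm)",(M.T@L/10).round(2),"down/cm",M[2].round(3)*-1,"down(cm)",(M.T@np.array([0,0,D[2]])/10).round(2))
E
python3 -c "
from h import *
go([500.5,-242.2],45)"
```

```text
t9.32 p [ 423.9 -195.5  260.8] xang -105.8 z [ 0.205  0.737 -0.644] J [-0.65  0.32 -0.01 -0.79 -1.63  0.49] F [-1.   0.2 -0.3] w14.8
tip [ 405.8 -257.9  210.1] D [  94.7   15.7 -165.1]
lat(cm) [-2.63 -8.69  3.1 ] down/cm [ 0.765 -0.002  0.644] down(cm) [12.63 -0.03 10.63]
```

Request:
{"api": "jog_arm", "payload": {"rows": [[[-1.3,-4.35,1.55],[0,0,0],0.5],[[-1.3,-4.35,1.55],[0,0,0],0.5],[[3.1,0,2.6],[0,0,0],0.5],[[3.1,0,2.6],[0,0,0],0.5],[[3.1,0,2.6],[0,0,0],0.5],[[3.1,0,2.6],[0,0,0],0.5],[[0,0,0],[0,0,0],0.5]]}}

```text
clock: 10.2
position: [517.8, -177.4, 97.9]
ee_rot: [-0.548, 0.722, 0.258, 0.335]
contact_force: [-0.2, -0.0, -1.0]
gripper_width: 15.0
```

```bash
python3 - <<'E'
from h import *
snap("wrist","w6.png")
go([500.5,-242.2],24)
print(w2px("wrist",[[500.5,-242.2,21]]))
E
```

```text
t10.25 p [ 518.9 -178.4   99.9] xang -105.5 z [ 0.203  0.738 -0.643] J [-0.54  0.6  -0.   -0.85 -1.38  0.62] F [ 0.3 -0.9 -0.5] w15.1
tip [ 501.  -240.8   49.1] D [ -0.5  -1.4 -25.1]
lat(cm) [ 0.09  0.01 -0.11] down/cm [ 0.765 -0.001  0.643] down(cm) [ 1.92 -0.    1.62]
[[320.9392765    4.46502841]]
```

View pics/w6.png

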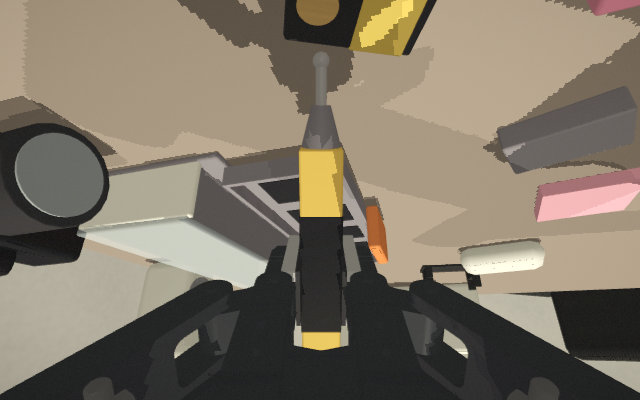

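Request:
{"api": "jog_arm", "payload": {"rows": [[[1.05,0,0.8],[0,0,0],0.5],[[0.95,0,0.75],[0,0,0],0.5],[[0.2,0,0],[0,0,0],0.5],[[0.2,0,0],[0,0,0],0.5],[[0,0,0],[0,0,0],0.5],[[0,0,0],[0,0,0],0.5]]}}

```text
clock: 11.0
position: [517.7, -182.9, 71.4]
ee_rot: [-0.548, 0.722, 0.256, 0.337]
contact_force: [0.6, 0.6, 1.0]
gripper_width: 15.1
```

```bash
python3 - <<'E'
from h import *
snap("wrist","w7.png")
go([500.5,-242.2],24)
E
```

```text
t11.05 p [ 517.8 -182.8   71.4] xang -105.5 z [ 0.206  0.738 -0.643] J [-0.55  0.64 -0.01 -0.86 -1.35  0.67] F [-0.3  0.4  1.3] w14.9
tip [ 499.9 -245.2   20.5] D [0.6 3.  3.5]
lat(cm) [-0.2   0.02  0.24] down/cm [0.766 0.    0.643] down(cm) [-0.27 -0.   -0.22]
```

View pics/w7.png

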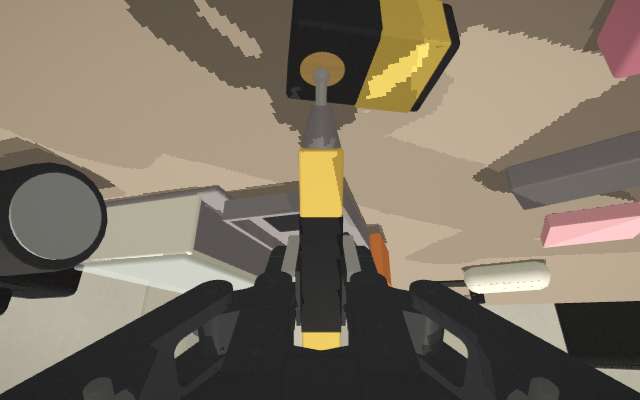

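The tip ball is on the brass at (321,74) and sprung in. I'll hold, lift, and go to blue.

Request:
{"api": "jog_arm", "payload": {"rows": [[[0.1,0,0],[0,0,0],0.5],[[0,0,0],[0,0,0],0.5],[[0,0,0],[0,0,0],0.5],[[-1.7,0,-1.4],[0,0,0],0.5],[[-1.9,0,-1.6],[0,0,0],0.5],[[1.4,-3.7,-1.7],[0,0,0],0.5],[[1.4,-3.7,-1.7],[0,0,0],0.5],[[1.4,-3.7,-1.7],[0,0,0],0.5],[[1.4,-3.7,-1.7],[0,0,0],0.5],[[0,0,0],[0,0,0],0.5]]}}

```text
clock: 12.3
position: [637.7, -309.9, 118.7]
ee_rot: [-0.548, 0.722, 0.254, 0.337]
contact_force: [-1.0, 0.6, -1.0]
gripper_width: 15.0
```

```bash
python3 - <<'E'
from h import *
snap("wrist","w8.png")
go([617.4,-366.7],40)
print(w2px("wrist",[[617.4,-366.7,21]]))
E
```

```text
t12.35 p [ 636.8 -308.7  118.9] xang -105.5 z [ 0.206  0.737 -0.643] J [-0.6   0.81  0.49 -0.81 -1.61  0.45] F [-0.2  0.7 -1.5] w15.0
tip [ 618.9 -371.1   68. ] D [ -1.5   4.4 -28. ]
lat(cm) [-0.25  0.27  0.29] down/cm [0.766 0.001 0.643] down(cm) [2.15 0.   1.8 ]
[[327.12343639 -14.27220427]]
```

View pics/w8.png

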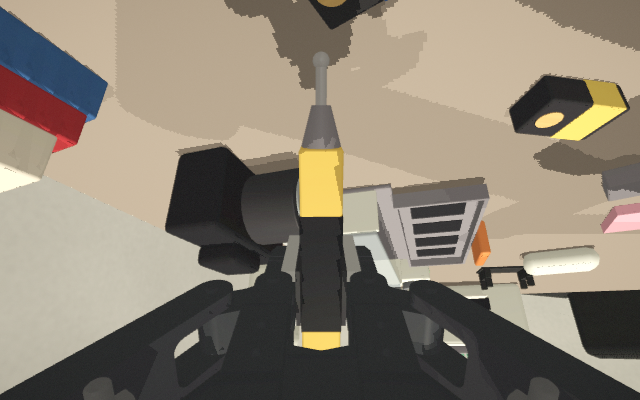

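Request:
{"api": "jog_arm", "payload": {"rows": [[[-0.25,0.3,0.3],[0,0,0],0.5],[[1.0,0,0.9],[0,0,0],0.5],[[1.0,0,0.8],[0,0,0],0.5],[[0,0,0],[0,0,0],0.5]]}}

```text
clock: 12.85
position: [633.7, -302.3, 89.6]
ee_rot: [-0.547, 0.722, 0.258, 0.336]
contact_force: [-0.3, -0.3, -1.1]
gripper_width: 14.9
```

```bash
python3 - <<'E'
from h import *
snap("wrist","w9.png")
go([617.4,-366.7],24)
print(w2px("wrist",[[617.4,-366.7,21]]))
E
```

```text
t12.90 p [ 634.2 -302.8   90.5] xang -105.7 z [ 0.204  0.739 -0.642] J [-0.6   0.83  0.46 -0.81 -1.57  0.49] F [0.2 0.2 0.4] w14.8
tip [ 616.2 -365.1   39.5] D [  1.2  -1.6 -15.5]
lat(cm) [ 0.08 -0.16 -0.09] down/cm [ 0.767 -0.002  0.642] down(cm) [ 1.19 -0.    1.  ]
[[316.16309548  22.59338508]]
```

View pics/w9.png

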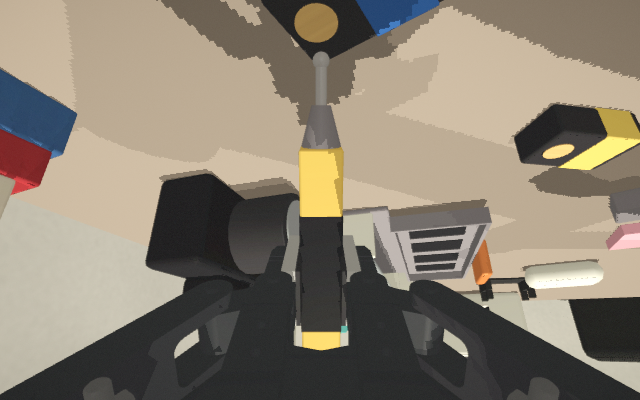

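Request:
{"api": "jog_arm", "payload": {"rows": [[[0.7,-0.1,0.5],[0,0,0],0.5],[[0.6,-0.05,0.4],[0,0,0],0.5],[[0.2,0,0],[0,0,0],0.5],[[0.3,0,0],[0,0,0],0.5],[[0,0,0],[0,0,0],0.5],[[0,0,0],[0,0,0],0.5],[[0,0,0],[0,0,0],0.5]]}}

```text
clock: 13.78
position: [635.0, -308.0, 72.5]
ee_rot: [-0.548, 0.722, 0.256, 0.337]
contact_force: [0.2, 1.0, 0.9]
gripper_width: 15.1
```

```bash
python3 - <<'E'
from h import *
snap("wrist","w10.png")
go([617.4,-366.7],24)
E
```

```text
t13.82 p [ 635.  -308.    72.4] xang -105.5 z [ 0.206  0.738 -0.643] J [-0.6   0.85  0.46 -0.81 -1.56  0.51] F [0.9 0.6 1. ] w14.9
tip [ 617.1 -370.4   21.5] D [0.3 3.7 2.5]
lat(cm) [-0.23  0.07  0.28] down/cm [0.766 0.    0.643] down(cm) [-0.19 -0.   -0.16]
```

View pics/w10.png

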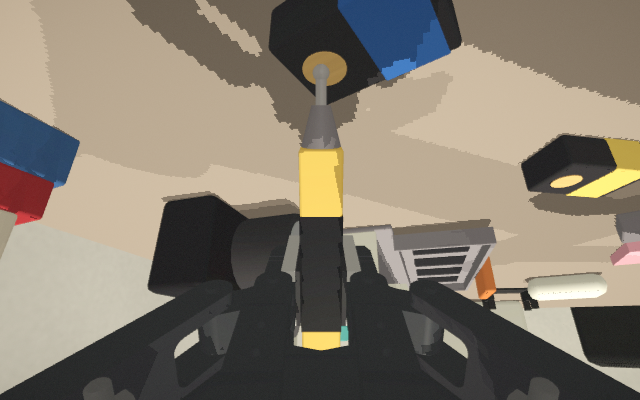

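Request:
{"api": "jog_arm", "payload": {"rows": [[[0.1,0,0],[0,0,0],0.5],[[0,0,0],[0,0,0],0.5],[[0,0,0],[0,0,0],0.5],[[-1.7,0,-1.3],[0,0,0],0.5],[[-1.9,0,-1.4],[0,0,0],0.5],[[0.2,3.8,-0.3],[0,0,0],0.5],[[0.2,3.8,-0.3],[0,0,0],0.5],[[0.2,3.8,-0.3],[0,0,0],0.5],[[0.2,3.8,-0.3],[0,0,0],0.5],[[0,0,0],[0,0,0],0.5]]}}

```text
clock: 15.08
position: [483.6, -279.8, 120.4]
ee_rot: [-0.548, 0.722, 0.254, 0.337]
contact_force: [-0.0, 0.5, -0.2]
gripper_width: 14.6
```

```bash
python3 - <<'E'
from h import *
snap("wrist","w11.png")
go([466.6,-341.3],40)
print(w2px("wrist",[[466.6,-341.3,21]]))
E
```

```text
t15.12 p [ 485.  -280.1  120.1] xang -105.5 z [ 0.208  0.736 -0.644] J [-0.69  0.63  0.11 -0.78 -1.52  0.65] F [ 0.1  0.2 -0.5] w14.8
tip [ 467.2 -342.6   69.3] D [ -0.6   1.3 -29.3]
lat(cm) [-0.07  0.09  0.08] down/cm [0.765 0.003 0.644] down(cm) [2.24 0.01 1.89]
[[323.16978596 -22.7723477 ]]
```

View pics/w11.png

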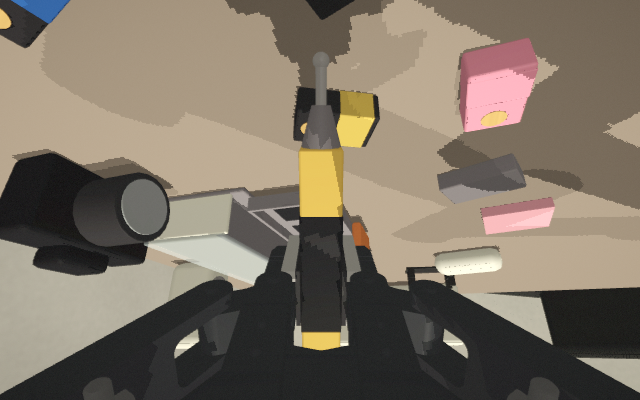

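Request:
{"api": "jog_arm", "payload": {"rows": [[[1.1,0,0.95],[0,0,0],0.5],[[1.1,0,0.95],[0,0,0],0.5],[[0,0,0],[0,0,0],0.5]]}}

```text
clock: 15.5
position: [484.9, -278.1, 86.5]
ee_rot: [-0.547, 0.722, 0.258, 0.336]
contact_force: [-0.1, -0.6, -0.4]
gripper_width: 15.1
```

```bash
python3 - <<'E'
from h import *
snap("wrist","w12.png")
go([466.6,-341.3],24)
print(w2px("wrist",[[466.6,-341.3,21]]))
E
```

```text
t15.55 p [ 485.1 -278.5   87.4] xang -105.7 z [ 0.204  0.739 -0.642] J [-0.69  0.67  0.1  -0.78 -1.48  0.69] F [-0.2  0.3 -0.4] w15.1
tip [ 467.2 -340.8   36.4] D [ -0.6  -0.5 -12.4]
lat(cm) [ 0.04  0.04 -0.05] down/cm [ 0.767 -0.003  0.642] down(cm) [ 0.95 -0.    0.8 ]
[[321.71925054  29.98635747]]
```

View pics/w12.png

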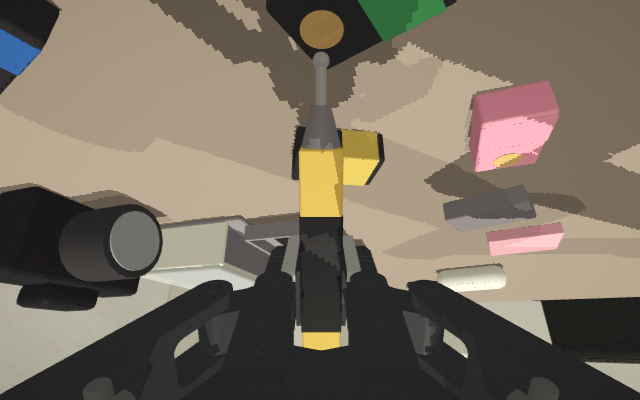

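Request:
{"api": "jog_arm", "payload": {"rows": [[[0.5,0,0.4],[0,0,0],0.5],[[0.5,0,0.4],[0,0,0],0.5],[[0.2,0,0],[0,0,0],0.5],[[0.3,0,0],[0,0,0],0.5],[[0.1,0,0],[0,0,0],0.5],[[0,0,0],[0,0,0],0.5],[[0,0,0],[0,0,0],0.5],[[0,0,0],[0,0,0],0.5]]}}

```text
clock: 16.55
position: [484.2, -282.9, 71.6]
ee_rot: [-0.548, 0.722, 0.256, 0.337]
contact_force: [0.3, 0.2, 0.8]
gripper_width: 15.1
```

```bash
python3 - <<'E'
from h import *
snap("wrist","w13.png")
go([466.6,-341.3],24)
E
```

```text
t16.60 p [ 484.2 -282.9   71.6] xang -105.6 z [ 0.206  0.738 -0.643] J [-0.7   0.7   0.1  -0.78 -1.47  0.71] F [0.3 1.1 0.9] w14.9
tip [ 466.3 -345.3   20.7] D [0.3 4.  3.3]
lat(cm) [-0.26  0.08  0.3 ] down/cm [0.766 0.    0.643] down(cm) [-0.25 -0.   -0.21]
```

View pics/w13.png

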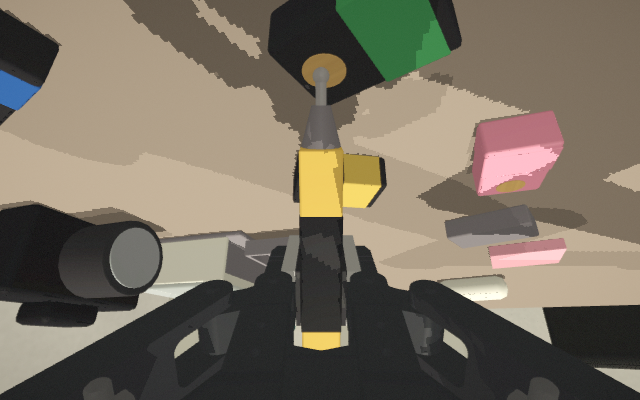

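Request:
{"api": "jog_arm", "payload": {"rows": [[[0,0,0],[0,0,0],0.5],[[-1.9,0,-1.6],[0,0,0],0.5],[[-3.1,0,-2.6],[0,0,0],0.5],[[-3.8,0,-3.2],[0,0,0],0.5],[[-3.8,0,-3.2],[0,0,0],0.5],[[0,0,0],[0,10,0],0.5],[[0,0,0],[0,10,0],0.5],[[0,0,0],[0,10,0],0.5],[[0,0,0],[0,10,0],0.5],[[0,0,0],[0,10,0],0.5]]}}

```text
clock: 17.85
position: [484.5, -283.4, 239.2]
ee_rot: [-0.605, 0.797, -0.004, -0.001]
contact_force: [-0.0, -0.8, -1.3]
gripper_width: 15.0
```

Request:
{"api": "jog_arm", "payload": {"rows": [[[0,0,0],[0,0,10],0.5],[[0,0,0],[0,0,10],0.5],[[0,0,0],[0,0,10],0.5],[[0,0,0],[0,0,10],0.5],[[0,0,0],[0,0,10],0.5],[[0,0,0],[0,0,10],0.5],[[0,0,0],[0,0,10],0.5],[[0,0,0],[0,0,10],0.5],[[0,0,0],[0,0,0],0.5]]}}

```text
clock: 18.98
position: [483.9, -283.4, 237.7]
ee_rot: [0.048, 0.999, -0.0, 0.001]
contact_force: [0.1, -0.3, -1.2]
gripper_width: 14.9
```

```bash
python3 - <<'E'
from h import *
p,M=st(); snap("wrist","w14.png")
D=np.array([417.5,349,p[2]])-p; print(M.T@D/10)
E
```

```text
t18.98 p [ 483.9 -283.4  237.7] xang 174.5 z [ 0.002 -0.001 -1.   ] J [-0.24  0.27 -0.14  0.   -1.15 -1.43] F [ 0.1 -0.3 -1.2] w14.9
[12.67634911 62.3067812  -0.0639981 ]
```

View pics/w14.png

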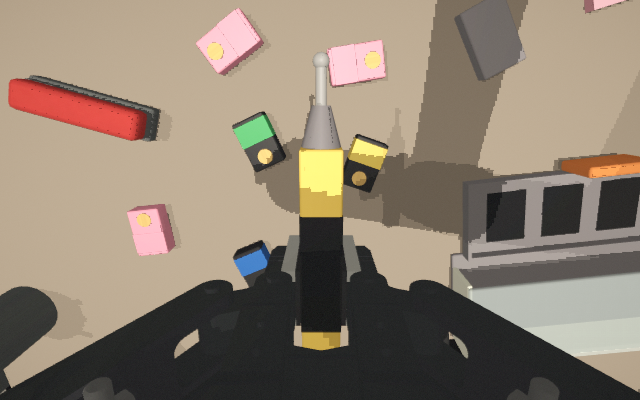

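Request:
{"api": "jog_arm", "payload": {"rows": [[[1.2,5.7,0],[0,0,0],0.5],[[1.2,5.7,0],[0,0,0],0.5],[[1.2,5.7,0],[0,0,0],0.5],[[1.2,5.7,0],[0,0,0],0.5],[[1.2,5.7,0],[0,0,0],0.5],[[1.2,5.7,0],[0,0,0],0.5],[[1.2,5.7,0],[0,0,0],0.5],[[1.2,5.7,0],[0,0,0],0.5],[[1.2,5.7,0],[0,0,0],0.5],[[1.2,5.7,0],[0,0,0],0.5]]}}

```text
clock: 20.27
position: [419.4, 297.6, 237.1]
ee_rot: [0.047, 0.999, 0.001, 0.001]
contact_force: [1.3, -0.0, -0.3]
gripper_width: 14.8
```

Request:
{"api": "jog_arm", "payload": {"rows": [[[0.6,5.3,1],[0,0,0],0.5],[[0,0,4],[0,0,0],0.5],[[0,0,4],[0,0,0],0.5],[[0,0,4],[0,0,0],0.5],[[0,0,0],[0,0,0],0.5],[[0,0,0],[0,0,0],0.5]]}}

```text
clock: 21.02
position: [420.1, 350.1, 108.0]
ee_rot: [0.048, 0.999, 0.001, 0.001]
contact_force: [0.1, -0.3, -0.6]
gripper_width: 14.4
```

```bash
python3 - <<'E'
from h import *
p,M=st(); snap("wrist","w15.png")
D=np.array([417.5,349.2,13.1])-p; print(M.T@D/10)
E
```

```text
t21.02 p [420.1 350.1 108. ] xang 174.5 z [ 0.002  0.002 -1.   ] J [ 0.99  0.38 -0.35  0.   -0.84 -2.66] F [ 0.1 -0.3 -0.6] w14.4
[ 0.26906513 -0.13515383  9.48932783]
```

View pics/w15.png

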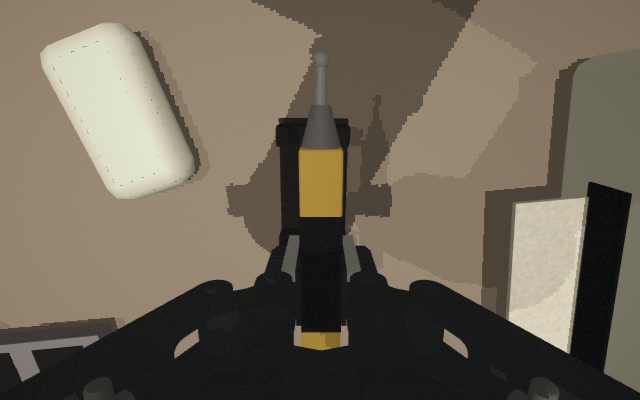

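Request:
{"api": "jog_arm", "payload": {"rows": [[[0.25,-0.1,3],[0,0,0],0.5],[[0,0,3],[0,0,0],0.5],[[0,0,2],[0,0,0],0.5],[[0,0,1],[0,0,0],0.5],[[0,0,0.3],[0,0,0],0.5],[[0,0,0],[0,0,0],0.5]]}}

```text
clock: 21.82
position: [417.0, 349.0, 14.1]
ee_rot: [0.048, 0.999, 0.001, 0.001]
contact_force: [-0.1, -0.1, -1.1]
gripper_width: 15.0
```

Request:
{"api": "jog_arm", "payload": {"rows": [[[0,0,0],[0,0,0],3],[[0,0,0],[0,0,0],5],[[0,0,0],[0,0,0],5],[[0,0,-4],[0,0,0],5],[[0,0,-5],[0,0,0],5],[[0,0,-5],[0,0,0],5],[[0,0,0],[0,0,0],5]]}}

```text
clock: 22.7
position: [418.3, 350.6, 157.9]
ee_rot: [0.048, 0.999, 0.004, 0.003]
contact_force: [0.1, -0.0, -0.2]
gripper_width: 50.0
```

```bash
python3 - <<'E'
from h import *
p,M=st(); snap("wrist","w16.png")
E
```

```text
t22.70 p [418.3 350.6 157.9] xang 174.5 z [ 0.006  0.008 -1.   ] J [ 1.    0.31 -0.3   0.   -0.95 -2.66] F [ 0.1 -0.  -0.2] w50.0
```

View pics/w16.png

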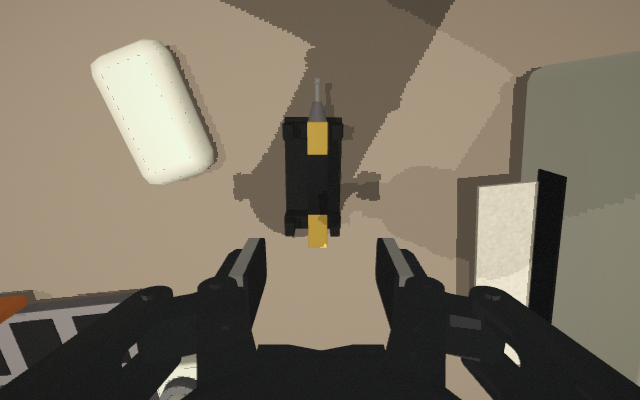

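Request:
{"api": "jog_arm", "payload": {"rows": [[[-3.3,-4.5,-1.5],[0,0,0],5],[[-3.3,-4.5,-1.5],[0,0,0],5],[[-3.3,-4.5,-1.5],[0,0,0],5],[[-3.3,-4.5,-1.5],[0,0,0],5],[[-3.3,-4.5,-1.5],[0,0,0],5],[[-3.3,-4.5,-1.5],[0,0,0],5],[[0,0,0],[0,0,0],5]]}}

```text
clock: 23.62
position: [588.5, 57.2, 241.9]
ee_rot: [0.051, 0.999, -0.0, -0.001]
contact_force: [1.1, -0.4, -1.3]
gripper_width: 50.0
```

```bash
python3 - <<'E'
from h import *
p,M=st(); snap("wrist","w17.png")
E
```

```text
t23.62 p [588.5  57.2 241.9] xang 174.1 z [-0.001 -0.001 -1.   ] J [ 0.37  0.32 -0.06  0.   -1.19 -2.04] F [ 1.1 -0.4 -1.3] w50.0
```

View pics/w17.png

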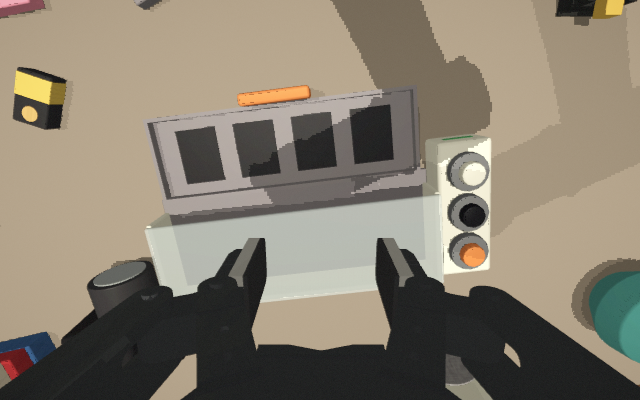

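```bash
python3 - <<'E'
from h import *
m=cam("wrist"); im=cv2.imread('pics/w17.png'); g=im.max(2)
mk=(g<52).astype(np.uint8); mk[:95]=0; mk[195:]=0; mk[:,:165]=0; mk[:,405:]=0
k,lab,s,c=cv2.connectedComponentsWithStats(mk)
W=[]
for i in range(1,k):
    if s[i,4]>800: print(s[i],c[i].round(1)); W.append(px2w("wrist",c[i],12,m))
W=np.array(W); W=W[np.argsort(W[:,1])]; print(W.round(1)); d=W[-1]-W[0]; print(np.linalg.norm(d),"yang",np.degrees(np.arctan2(d[1],d[0])),"mid",W.mean(0).round(1))
hsv=cv2.cvtColor(im,cv2.COLOR_BGR2HSV)
th=np.arctan2(d[1],d[0])-np.pi/2; X=np.array([np.cos(th),np.sin(th)]);Y=np.array([-X[1],X[0]]);mid=W.mean(0)[:2]
print("tray yaw",np.degrees(th))
for n,uv in dict(white=(474,174),black=(472,216),orange=(473,256)).items():
    P=px2w("wrist",uv,67,m); print(n,P.round(1),((P[:2]-mid)@X).round(1),((P[:2]-mid)@Y).round(1))
for uv in((238,99),(310,91)):
    P=px2w("wrist",uv,52,m);print("tab",P.round(1),(P[:2]-mid)@X,(P[:2]-mid)@Y)
cv2.imwrite('pics/w17z.png',cv2.resize(im[80:280,140:520],None,fx=2,fy=2))
E
```

```text
[ 351  105   42   59 2087] [372.  134.4]
[ 295  126   41   45 1300] [316.  150.7]
[[569.6  56.4  12. ]
 [558.  119.1  12. ]]
63.85448447845762 yang 100.45566039138764 mid [563.8  87.7  12. ]
tray yaw 10.455660391387635
white [599.8 206.8  67. ] 57.0 110.5
black [642.5 205.6  67. ] 98.8 101.6
orange [686.3 207.4  67. ] 142.2 95.4
tab [507.9 -11.3  52. ] -72.90428453125978 -87.25619446709362
tab [507.6  57.7  52. ] -60.73566374120569 -19.383644911668693
```

View pics/w17z.png

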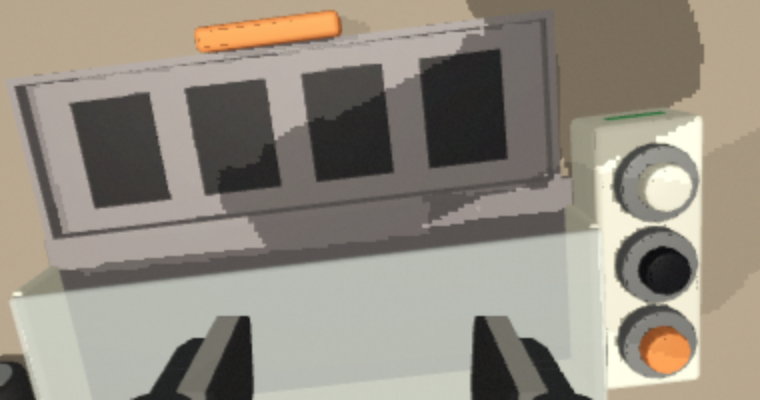

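```bash
cat > tray.py <<'E'
from h import *
E
python3 - <<'E'
from h import *
m=cam("wrist")
Q=[[(70,103),(150,93),(170,198),(95,208)],[(187,88),(266,79),(280,185),(204,195)],[(302,73),(383,64),(393,173),(314,182)],[(419,57),(500,49),(508,158),(428,168)]]
W=np.array([np.mean([px2w("wrist",(a/2+140,b/2+80),12,m) for a,b in q],0) for q in Q])
print(W.round(1)); d=W[3]-W[0]; L=np.linalg.norm(d); 
Yd=(3*d+(W[2]-W[1]))[:2]; Yd/=np.linalg.norm(Yd)
if Yd[1]<0: Yd=-Yd
X=np.array([Yd[1],-Yd[0]]); mid=W.mean(0)[:2]
print("L",L,"yaw",np.degrees(np.arctan2(X[1],X[0])),"mid",mid.round(1),((W[:,:2]-mid)@Yd).round(1),((W[:,:2]-mid)@X).round(1))
for n,uv in dict(white=(473.5,174),black=(473,215),orange=(473,255)).items():
    P=px2w("wrist",uv,67,m); print(n,P.round(1),((P[:2]-mid)@X).round(1),((P[:2]-mid)@Yd).round(1))
for uv in((237.5,98.5),(310,91)):
    P=px2w("wrist",uv,52,m);print("tab",P.round(1),(P[:2]-mid)@X,(P[:2]-mid)@Yd)
E
```

```text
[[562.3 -72.1  12. ]
 [561.1  -8.4  12. ]
 [559.9  55.1  12. ]
 [558.1 119.   12. ]]
L 191.20333108688476 yaw 1.2409861045813628 mid [560.3  23.4] [-95.6 -31.8  31.7  95.6] [-0.1  0.   0.2 -0.2]
white [599.8 206.3  67. ] 43.4 182.0
black [641.5 206.6  67. ] 85.1 181.4
orange [685.2 207.4  67. ] 128.8 181.2
tab [507.4 -11.7  52. ] -53.68834232110353 -33.94660793583039
tab [507.6  57.7  52. ] -52.03746004090821 35.38572670063403
```

Request:
{"api": "jog_arm", "payload": {"rows": [[[0.7,-5.5,0],[0,0,0],6],[[0.7,-5.5,0],[0,0,0],6],[[0.7,-5.5,0],[0,0,0],6],[[0.7,-5.5,0],[0,0,0],6],[[0.7,-5.5,0],[0,0,0],6],[[0.7,-5.5,0],[0,0,0],6],[[0,0,0],[0,0,0],6]]}}

```text
clock: 24.55
position: [511.9, -265.4, 241.2]
ee_rot: [0.05, 0.999, 0.0, -0.002]
contact_force: [0.3, 0.5, -0.1]
gripper_width: 59.6
```

```bash
python3 - <<'E'
from h import *
p,M=st(); im=snap("wrist","w18.png"); m=cam("wrist"); np.savez('m18.npz',K=m[0],r=m[1],t=m[2])
E
```

```text
t24.55 p [ 511.9 -265.4  241.2] xang 174.2 z [-0.004  0.001 -1.   ] J [-0.2   0.3  -0.1  -0.   -1.18 -1.47] F [ 0.3  0.5 -0.1] w59.6
```

View pics/w18.png

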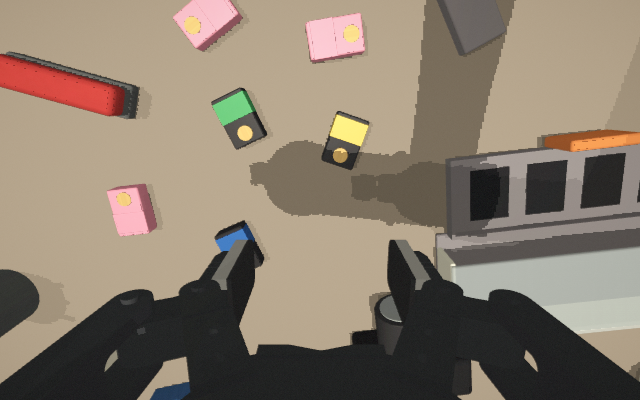

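```bash
python3 - <<'E'
import cv2
im=cv2.imread('pics/w18.png')
cv2.imwrite('pics/w18z.png',cv2.resize(im[80:180,200:380],None,fx=4,fy=4,interpolation=2))
E
```

```text
(no output)
```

View pics/w18z.png

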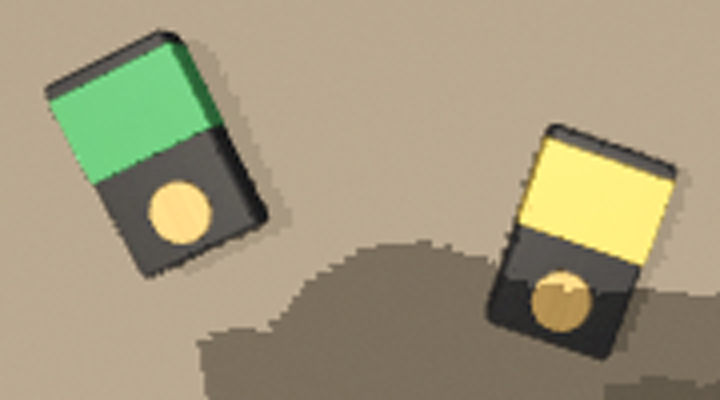

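```bash
cat >> h.py <<'E'
def pack(contact,far,m,p,M,axis_off=16):
    c=px2w("wrist",contact,21,m)[:2]; f=px2w("wrist",far,21,m)[:2]; d=f-c; print("len",np.linalg.norm(d)); d/=np.linalg.norm(d)
    o=c+16*d; a=np.degrees(np.arctan2(d[1],d[0])); xa=np.degrees(np.arctan2(M[1,0],M[0,0]))
    da=(a-xa+90)%180-90; th=np.radians(xa+da); x=np.array([np.cos(th),np.sin(th)]);y=np.array([np.sin(th),-np.cos(th)])
    D=o-p[:2]; print("centre",o.round(1),"axis(away from contact)",a.round(1),"turn z",(-da).round(1),"then cm",(D@x/10).round(2),(D@y/10).round(2),"down",(p[2]/10).round(2))
E
python3 - <<'E'
from h import *
a=np.load('m18.npz'); m=(a['K'],a['r'],a['t']); p,M=st()
z=lambda u,v:(u/4+200,v/4+80)
pack(z(562,301),z(609,159),m,p,M)
pack(z(180,212),z(111,70),m,p,M)
E
```

```text
t24.60 p [ 512.5 -264.   241.3] xang 174.3 z [-0.003  0.001 -1.   ] J [-0.2   0.3  -0.1  -0.   -1.18 -1.47] F [ 0.2  0.  -0.3] w60.4
len 39.47531846802221
centre [ 486.3 -233.5] axis(away from contact) 156.9 turn z 17.4 then cm 3.6 1.78 down 24.13
len 39.657327324216034
centre [ 452.  -344.2] axis(away from contact) -162.2 turn z -23.4 then cm 8.21 -5.79 down 24.13
```

Request:
{"api": "jog_arm", "payload": {"rows": [[[0,0,2],[0,0,8.7],6],[[0,0,2],[0,0,8.7],6],[[3.6,1.8,4],[0,0,0],6],[[0,0,5],[0,0,0],6],[[0,0,5],[0,0,0],6],[[0,0,0],[0,0,0],6]]}}

```text
clock: 25.35
position: [484.4, -230.8, 59.4]
ee_rot: [0.198, 0.98, 0.0, -0.005]
contact_force: [-0.2, 0.0, 0.5]
gripper_width: 60.1
```

```bash
python3 - <<'E'
from h import *
p,M=st(); im=snap("wrist","w19.png"); m=cam("wrist");print(M.T@(np.array([486.3,-233.5,5])-p)/10)
E
```

```text
t25.35 p [ 484.4 -230.8   59.4] xang 157.2 z [-0.01   0.002 -1.   ] J [-0.14  0.43 -0.42 -0.   -0.73 -1.83] F [-0.2  0.   0.5] w60.1
[-0.33388588 -0.16116973  5.43881733]
```

View pics/w19.png

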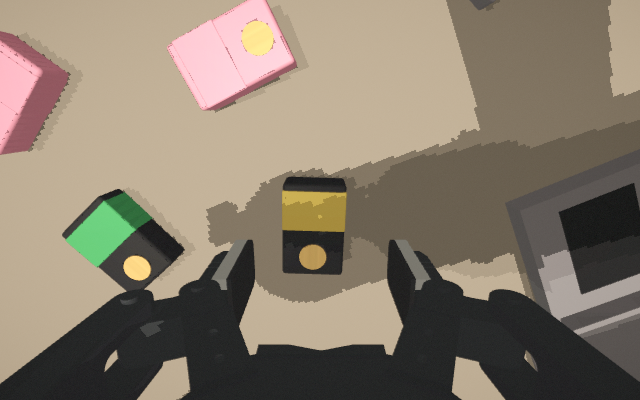

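Request:
{"api": "jog_arm", "payload": {"rows": [[[-0.2,-0.15,3],[0,0,0],6],[[0,0,2.4],[0,0,0],6],[[0,0,0],[0,0,0],6],[[0,0,0],[0,0,0],2.5],[[0,0,0],[0,0,0],2.5],[[0,0,0],[0,0,0],2.5],[[0,0,0],[0,0,0],2.5],[[0,0,0],[0,0,0],2.5]]}}

```text
clock: 26.4
position: [490.5, -235.8, 11.7]
ee_rot: [0.199, 0.98, -0.0, 0.002]
contact_force: [-0.7, 1.3, 6.4]
gripper_width: 34.0
```

Request:
{"api": "jog_arm", "payload": {"rows": [[[0,0,-3],[0,0,0],2.5],[[0,0,-5],[0,0,0],2.5],[[0,0,-5],[0,0,0],2.5],[[0,0,0],[0,0,-8.1],2.5],[[0,0,0],[0,0,-8.2],2.5],[[0,0,0],[0,0,-8.2],2.5],[[0,0,0],[0,0,0],2.5]]}}

```text
clock: 27.28
position: [488.7, -235.4, 140.0]
ee_rot: [-0.012, 1.0, -0.0, 0.001]
contact_force: [-0.3, -0.6, -1.8]
gripper_width: 34.2
```

```bash
python3 - <<'E'
from h import *
p,M=st(); im=snap("wrist","w20.png"); m=cam("wrist");print(M.T@(np.array([559.9,55.1,p[2]])-p)/10)
E
```

```text
t27.27 p [ 488.7 -235.4  140. ] xang -178.6 z [ 0.001 -0.    -1.   ] J [-0.15  0.33 -0.32 -0.   -0.91 -1.4 ] F [-0.3 -0.6 -1.8] w34.2
[-7.84119641e+00  2.88648167e+01  8.03467541e-03]
```

View pics/w20.png

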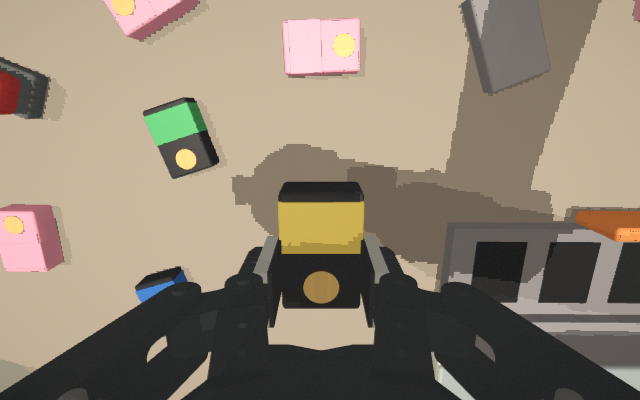

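```bash
cat >> h.py <<'E'
def held(contact,p,M,m,zs=(-8,-12,-16,-20)):
    K,r,t=m;Rm=cv2.Rodrigues(r)[0];d=M.T@Rm.T@np.linalg.inv(K)@np.array([*contact,1.]);c=M.T@(-Rm.T@t-p)
    for z in zs: s=(z-c[2])/d[2];print(z,(c+s*d).round(1))
E
python3 - <<'E'
from h import *
p,M=st();m=cam("wrist")
for uv in((321,287),(278,200),(364,200),(321,200),(282,307),(358,307)): print(uv);held(uv,p,M,m)
E
```

```text
t27.32 p [ 488.7 -235.4  139.9] xang -178.6 z [ 0.001 -0.    -1.   ] J [-0.15  0.33 -0.32 -0.   -0.91 -1.4 ] F [ 0.5 -0.  -0.7] w34.3
(321, 287)
-8 [-12.1   1.4  -8. ]
-12 [ -9.7   1.4 -12. ]
-16 [ -7.3   1.4 -16. ]
-20 [ -4.9   1.4 -20. ]
(278, 200)
-8 [ 28.6 -16.5  -8. ]
-12 [ 29.7 -16.  -12. ]
-16 [ 30.9 -15.4 -16. ]
-20 [ 32.1 -14.9 -20. ]
(364, 200)
-8 [28.6 19.3 -8. ]
-12 [ 29.8  18.8 -12. ]
-16 [ 30.9  18.3 -16. ]
-20 [ 32.1  17.7 -20. ]
(321, 200)
-8 [28.6  1.4 -8. ]
-12 [ 29.7   1.4 -12. ]
-16 [ 30.9   1.4 -16. ]
-20 [ 32.1   1.4 -20. ]
(282, 307)
-8 [-22.3 -16.4  -8. ]
-12 [-19.6 -15.8 -12. ]
-16 [-17.  -15.3 -16. ]
-20 [-14.3 -14.8 -20. ]
(358, 307)
-8 [-22.3  18.4  -8. ]
-12 [-19.6  17.8 -12. ]
-16 [-16.9  17.3 -16. ]
-20 [-14.3  16.8 -20. ]
```

Request:
{"api": "jog_arm", "payload": {"rows": [[[-1.4,4.8,0],[0,0,0],2.5],[[-1.4,4.8,0],[0,0,0],2.5],[[-1.4,4.8,0],[0,0,0],2.5],[[-1.4,4.8,0],[0,0,0],2.5],[[-1.4,4.8,0],[0,0,0],2.5],[[-1.4,4.8,0],[0,0,0],2.5],[[0,0,3],[0,0,0],2.5],[[0,0,3],[0,0,0],2.5],[[0,0,0],[0,0,0],2.5]]}}

```text
clock: 28.45
position: [563.2, 54.3, 77.2]
ee_rot: [-0.013, 1.0, -0.001, -0.003]
contact_force: [0.3, 0.4, 0.1]
gripper_width: 33.7
```

```bash
python3 - <<'E'
from h import *
p,M=st(); im=snap("wrist","w21.png"); m=cam("wrist");print(M.T@(np.array([564.4,55.1,25])-p)/10)
held((321,287),p,M,m,(-9,))
E
```

```text
t28.45 p [563.2  54.3  77.2] xang -178.6 z [-0.005 -0.002 -1.   ] J [ 0.38  0.45 -0.33 -0.   -0.8  -1.93] F [0.3 0.4 0.1] w33.7
[-0.14983223  0.08787275  5.21593784]
-9 [-14.    1.6  -9. ]
```

View pics/w21.png

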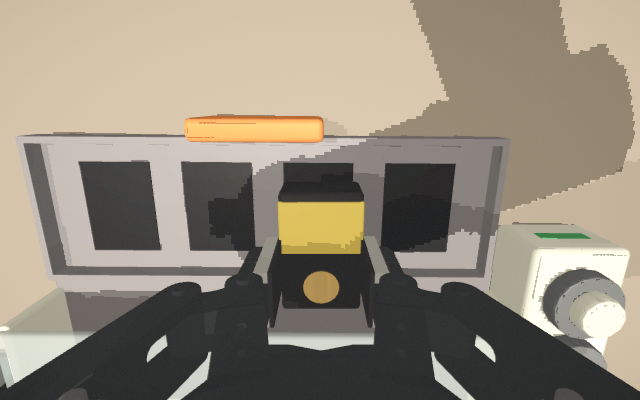

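Request:
{"api": "jog_arm", "payload": {"rows": [[[-0.1,0.1,2.5],[0,0,0],2.5],[[0,0,2.2],[0,0,0],2.5],[[0,0,0.5],[0,0,0],2.5],[[0,0,0],[0,0,0],2.5],[[0,0,0],[0,0,0],4.6],[[0,0,0],[0,0,0],4.6],[[0,0,0],[0,0,0],4.6],[[0,0,-3],[0,0,0],4.6],[[0,0,-5],[0,0,0],4.6]]}}

```text
clock: 29.62
position: [564.7, 55.3, 106.4]
ee_rot: [-0.013, 1.0, -0.001, -0.002]
contact_force: [0.4, 0.7, 0.4]
gripper_width: 45.7
```

```bash
python3 - <<'E'
from h import *
p,M=st(); im=snap("wrist","w22.png")
E
```

```text
t29.62 p [564.7  55.3 106.4] xang -178.5 z [-0.005 -0.002 -1.   ] J [ 0.38  0.41 -0.3  -0.   -0.87 -1.93] F [0.4 0.7 0.4] w45.7
```

View pics/w22.png

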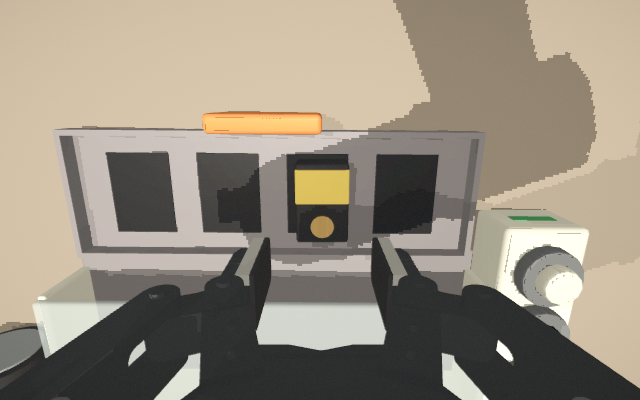

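Request:
{"api": "jog_arm", "payload": {"rows": [[[0,0,-3],[0,0,0],6],[[0.6,-5.1,-1.5],[0,0,0],6],[[0.6,-5.1,-1.5],[0,0,0],6],[[0.6,-5.1,-1.5],[0,0,0],6],[[0.6,-5.1,-1.5],[0,0,0],6],[[0.6,-5.1,-1.5],[0,0,0],6],[[0.6,-5.1,-1.5],[0,0,0],6],[[0.6,-5.1,-1.5],[0,0,0],6],[[0,0,0],[0,0,0],6]]}}

```text
clock: 30.8
position: [533.3, -305.5, 243.2]
ee_rot: [-0.011, 1.0, -0.001, 0.001]
contact_force: [0.2, 1.7, -0.2]
gripper_width: 60.1
```

```bash
python3 - <<'E'
from h import *
p,M=st(); im=snap("wrist","w23.png"); m=cam("wrist"); np.savez('m23.npz',K=m[0],r=m[1],t=m[2])
E
```

```text
t30.80 p [ 533.3 -305.5  243.2] xang -178.7 z [ 0.002 -0.001 -1.   ] J [-0.26  0.36 -0.    0.   -1.21 -1.29] F [ 0.2  1.7 -0.2] w60.1
```

View pics/w23.png

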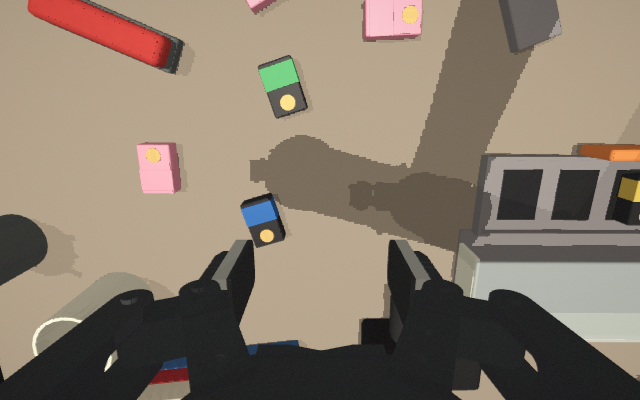

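```bash
python3 - <<'E'
import cv2
im=cv2.imread('pics/w23.png')
cv2.imwrite('pics/w23z.png',cv2.resize(im[40:260,220:330],None,fx=2.7,fy=2.7,interpolation=2))
E
```

```text
(no output)
```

View pics/w23z.png

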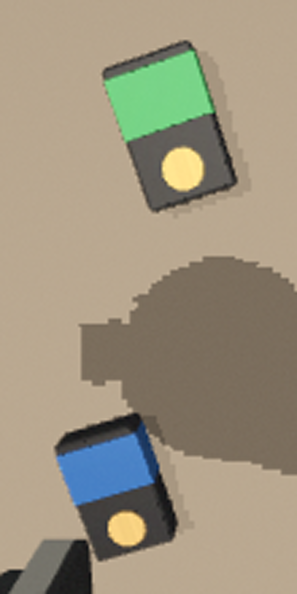

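```bash
python3 - <<'E'
from h import *
a=np.load('m23.npz'); m=(a['K'],a['r'],a['t']); p,M=st()
z=lambda u,v:(u/2.7+220,v/2.7+40)
pack(z(183,169),z(149,65),m,p,M)
pack(z(126,529),z(98,438.5),m,p,M)
print(px2w("wrist",z(126,529),21,m),px2w("wrist",z(183,169),21,m))
E
```

```text
t30.85 p [ 533.1 -303.7  242.2] xang -178.6 z [ 0.001  0.    -1.   ] J [-0.25  0.36 -0.01 -0.   -1.21 -1.29] F [0.4 0.1 0.4] w59.8
len 39.48531026885516
centre [ 450.9 -343.6] axis(away from contact) -161.2 turn z -17.4 then cm 9.06 -1.14 down 24.22
len 41.931579436107214
centre [ 600.9 -367.6] axis(away from contact) -164.8 turn z -13.8 then cm -4.87 -7.93 down 24.22
[ 616.31578016 -363.3875339    21.        ] [ 466.08082785 -338.48370885   21.        ]
```

Request:
{"api": "jog_arm", "payload": {"rows": [[[0,0,2],[0,0,-8.7],6],[[0,0,2],[0,0,-8.7],6],[[4.5,-0.6,2],[0,0,0],6],[[4.5,-0.6,2],[0,0,0],6],[[0,0,5],[0,0,0],6],[[0,0,5],[0,0,0],6],[[0,0,0],[0,0,0],6],[[0,0,0],[0,0,0],6]]}}

```text
clock: 31.85
position: [453.7, -342.8, 63.7]
ee_rot: [-0.165, 0.986, -0.001, 0.001]
contact_force: [0.6, 0.9, -0.2]
gripper_width: 60.1
```

```bash
python3 - <<'E'
from h import *
p,M=st(); im=snap("wrist","w24.png"); m=cam("wrist");print(M.T@(np.array([450.9,-343.6,5])-p)/10)
E
```

```text
t31.85 p [ 453.7 -342.8   63.7] xang -161.0 z [ 0.002 -0.001 -1.   ] J [-0.36  0.46 -0.34  0.   -0.76 -0.88] F [ 0.6  0.9 -0.2] w60.1
[0.30237149 0.02984104 5.87057508]
```

View pics/w24.png

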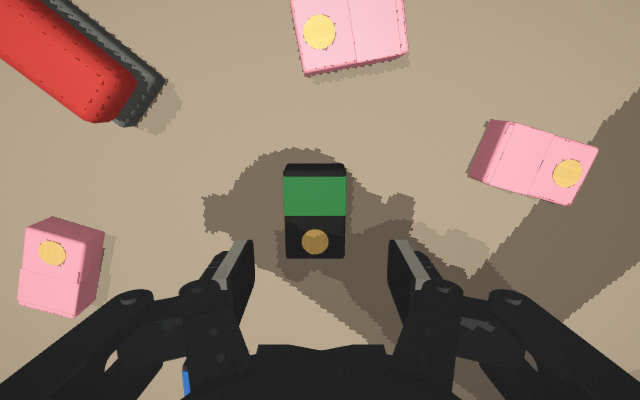

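Request:
{"api": "jog_arm", "payload": {"rows": [[[0.6,-0.1,3],[0,0,0],6],[[0,0,2.6],[0,0,0],6],[[0,0,0],[0,0,0],6],[[0,0,0],[0,0,0],2.5],[[0,0,0],[0,0,0],2.5],[[0,0,0],[0,0,0],2.5],[[0,0,0],[0,0,0],2.5],[[0,0,0],[0,0,0],2.5]]}}

```text
clock: 32.9
position: [448.8, -346.5, 8.7]
ee_rot: [-0.165, 0.986, -0.001, 0.002]
contact_force: [-0.7, 1.3, 6.6]
gripper_width: 34.3
```

Request:
{"api": "jog_arm", "payload": {"rows": [[[0,0,-3],[0,0,0],2.5],[[0,0,-5],[0,0,0],2.5],[[0,0,-5],[0,0,0],2.5],[[0,0,0],[0,0,8.7],2.5],[[0,0,0],[0,0,8.7],2.5],[[0,0,0],[0,0,0],2.5]]}}

```text
clock: 33.65
position: [446.9, -345.7, 137.0]
ee_rot: [-0.014, 1.0, -0.0, 0.001]
contact_force: [-0.1, -0.6, -1.0]
gripper_width: 34.5
```

```bash
python3 - <<'E'
from h import *
p,M=st(); im=snap("wrist","w25.png"); m=cam("wrist");print(M.T@(np.array([562.3,-72.1,p[2]])-p)/10)
E
```

```text
t33.65 p [ 446.9 -345.7  137. ] xang -178.4 z [ 0.001 -0.    -1.   ] J [-0.37  0.37 -0.27 -0.   -0.93 -1.17] F [-0.1 -0.6 -1. ] w34.5
[-1.23124957e+01  2.70185561e+01  6.96685767e-03]
```

View pics/w25.png

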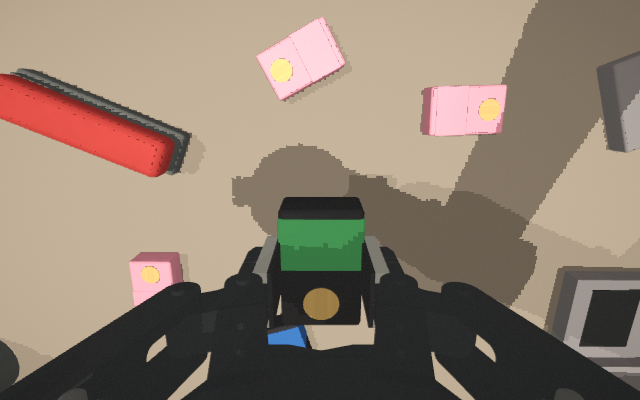

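```bash
python3 - <<'E'
from h import *
p,M=st();m=cam("wrist")
for uv in((321,303),(278,216),(364,216)): print(uv);held(uv,p,M,m,(-6,-9,-12))
E
```

```text
t33.70 p [ 446.9 -345.7  136.7] xang -178.3 z [ 0.001 -0.    -1.   ] J [-0.37  0.37 -0.27 -0.   -0.93 -1.17] F [-0.1 -0.6 -1.5] w34.0
(321, 303)
-6 [-21.6   1.5  -6. ]
-9 [-19.6   1.5  -9. ]
-12 [-17.6   1.5 -12. ]
(278, 216)
-6 [ 20.8 -17.   -6. ]
-9 [ 21.9 -16.6  -9. ]
-12 [ 22.9 -16.2 -12. ]
(364, 216)
-6 [20.9 19.9 -6. ]
-9 [21.9 19.4 -9. ]
-12 [ 22.9  19.  -12. ]
```

Request:
{"api": "jog_arm", "payload": {"rows": [[[-2.0,4.5,0],[0,0,0],2.5],[[-2.0,4.5,0],[0,0,0],2.5],[[-2.0,4.5,0],[0,0,0],2.5],[[-2.0,4.5,0],[0,0,0],2.5],[[-2.0,4.5,0],[0,0,0],2.5],[[-2.0,4.4,0],[0,0,0],2.5],[[0,0,3],[0,0,0],2.5],[[0,0,3],[0,0,0],2.5],[[0,0,0],[0,0,0],2.5]]}}

```text
clock: 34.83
position: [557.8, -73.7, 74.0]
ee_rot: [-0.014, 1.0, -0.0, -0.003]
contact_force: [0.3, -1.0, -1.6]
gripper_width: 34.1
```

```bash
python3 - <<'E'
from h import *
p,M=st(); im=snap("wrist","w26.png"); m=cam("wrist");print(M.T@(np.array([558.7,-72.1,24])-p)/10)
E
```

```text
t34.83 p [557.8 -73.7  74. ] xang -178.4 z [-0.006 -0.001 -1.   ] J [ 0.16  0.45 -0.34 -0.   -0.79 -1.7 ] F [ 0.3 -1.  -1.6] w34.1
[-0.12402978  0.15566728  4.99576026]
```

View pics/w26.png

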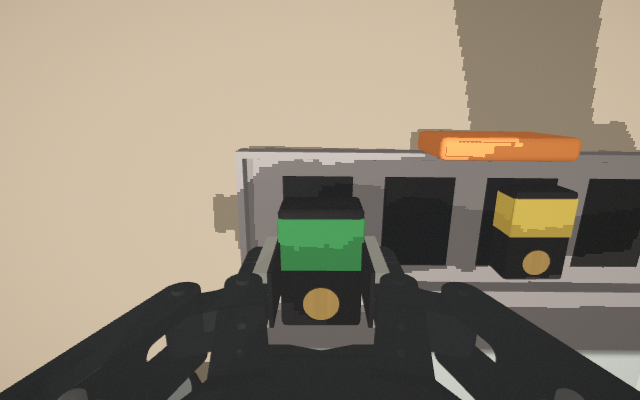

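Request:
{"api": "jog_arm", "payload": {"rows": [[[0,0.1,2.5],[0,0,0],2.5],[[0,0,2.0],[0,0,0],2.5],[[0,0,0.4],[0,0,0],2.5],[[0,0,0],[0,0,0],2.5],[[0,0,0],[0,0,0],4.6],[[0,0,0],[0,0,0],4.6],[[0,0,0],[0,0,0],4.6],[[0,0,-3],[0,0,0],4.6],[[0,0,-5],[0,0,0],4.6]]}}

```text
clock: 36.0
position: [558.3, -72.8, 106.5]
ee_rot: [-0.013, 1.0, -0.0, -0.002]
contact_force: [0.8, -0.5, 0.4]
gripper_width: 45.7
```

```bash
python3 - <<'E'
from h import *
p,M=st(); im=snap("wrist","w27.png")
print(M.T@(np.array([600.9,-330,230])-p)/10)
E
```

```text
t36.00 p [558.3 -72.8 106.5] xang -178.5 z [-0.005 -0.001 -1.   ] J [ 0.16  0.4  -0.31 -0.   -0.86 -1.7 ] F [ 0.8 -0.5  0.4] w45.7
[ -3.5105238  -25.83269942 -12.35821037]
```

View pics/w27.png

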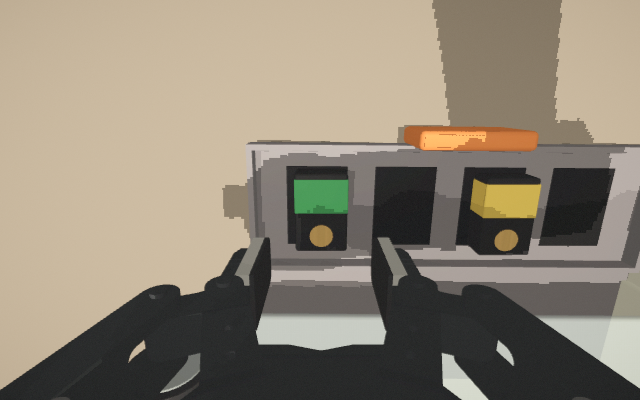

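Request:
{"api": "jog_arm", "payload": {"rows": [[[-1.3,-4.8,-2],[0,0,0],6],[[-1.3,-4.8,-2],[0,0,0],6],[[-1.3,-4.8,-2],[0,0,0],6],[[-1.3,-4.8,-2],[0,0,0],6],[[-1.3,-4.8,-2],[0,0,0],6],[[-1.3,-4.8,-2],[0,0,0],6],[[0,0,0],[0,0,-7],6],[[0,0,0],[0,0,-7],6],[[0,0,0],[0,0,0],6]]}}

```text
clock: 37.17
position: [645.2, -358.6, 226.8]
ee_rot: [-0.134, 0.991, 0.0, -0.0]
contact_force: [-0.0, 0.5, -0.6]
gripper_width: 60.0
```

```bash
python3 - <<'E'
from h import *
p,M=st(); im=snap("wrist","w28.png"); m=cam("wrist"); np.savez('m28.npz',K=m[0],r=m[1],t=m[2])
E
```

```text
t37.17 p [ 645.2 -358.6  226.8] xang -164.6 z [-0.  0. -1.] J [-0.29  0.59  0.33 -0.   -1.32 -1.01] F [-0.   0.5 -0.6] w60.0
```

View pics/w28.png

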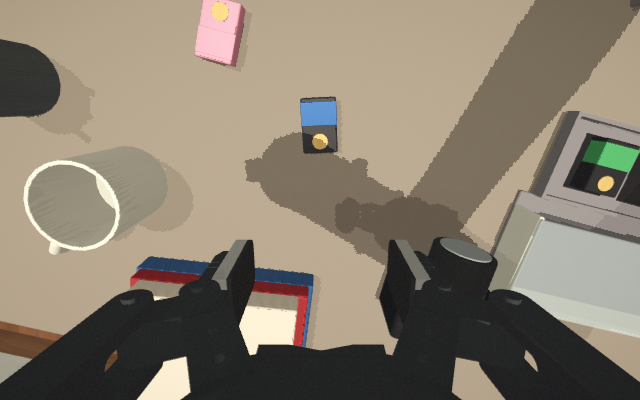

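```bash
python3 - <<'E'
from h import *
a=np.load('m28.npz'); m=(a['K'],a['r'],a['t']); p,M=st()
pack((319.5,141.5),(318.5,101.5),m,p,M)
E
```

```text
t37.23 p [ 645.2 -358.4  226.9] xang -164.6 z [-0.  0. -1.] J [-0.29  0.59  0.33 -0.   -1.32 -1.01] F [-0.6  0.6  0.3] w59.9
len 39.755116962415556
centre [ 601.9 -370.7] axis(away from contact) -163.2 turn z -1.4 then cm 4.5 0.08 down 22.69
```

Request:
{"api": "jog_arm", "payload": {"rows": [[[4.6,0,3],[0,0,-1],6],[[0,0,5],[0,0,0],6],[[0,0,5],[0,0,0],6],[[0,0,3],[0,0,0],6],[[0,0,0],[0,0,0],6],[[0,0,0],[0,0,0],6]]}}

```text
clock: 37.98
position: [602.2, -371.2, 69.0]
ee_rot: [-0.144, 0.99, -0.001, 0.001]
contact_force: [0.2, -0.0, 0.5]
gripper_width: 60.0
```

```bash
python3 - <<'E'
from h import *
p,M=st(); im=snap("wrist","w29.png"); m=cam("wrist");print(M.T@(np.array([601.9,-370.7,5])-p)/10)
E
```

```text
t37.98 p [ 602.2 -371.2   69. ] xang -163.5 z [ 0.003 -0.002 -1.   ] J [-0.32  0.65  0.04  0.   -0.95 -0.96] F [ 0.2 -0.   0.5] w60.0
[0.0264475  0.07574735 6.39612744]
```

View pics/w29.png

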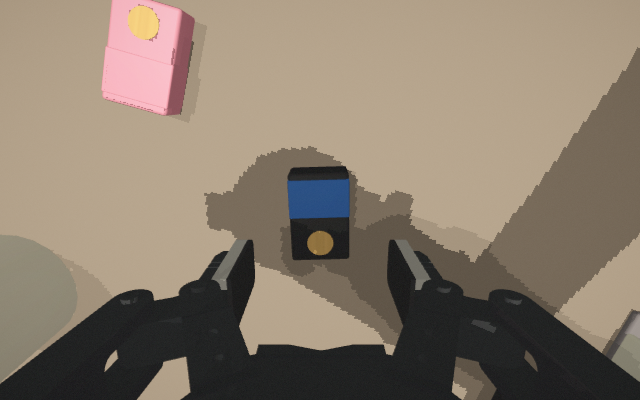

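Request:
{"api": "jog_arm", "payload": {"rows": [[[0.3,0,3],[0,0,-1],6],[[0,0,3.2],[0,0,0],6],[[0,0,0],[0,0,0],6],[[0,0,0],[0,0,0],2.5],[[0,0,0],[0,0,0],2.5],[[0,0,0],[0,0,0],2.5],[[0,0,0],[0,0,0],2.5],[[0,0,0],[0,0,0],2.5]]}}

```text
clock: 39.02
position: [600.0, -372.4, 8.2]
ee_rot: [-0.153, 0.988, -0.002, 0.002]
contact_force: [0.4, 1.3, 6.7]
gripper_width: 34.1
```

Request:
{"api": "jog_arm", "payload": {"rows": [[[0,0,-3],[0,0,0],2.5],[[0,0,-5],[0,0,0],2.5],[[0,0,-5],[0,0,0],2.5],[[0,0,0],[0,0,8.2],2.5],[[0,0,0],[0,0,8.1],2.5],[[0,0,0],[0,0,0],2.5]]}}

```text
clock: 39.78
position: [597.9, -371.5, 135.4]
ee_rot: [-0.011, 1.0, 0.0, 0.0]
contact_force: [0.6, 0.1, -1.6]
gripper_width: 34.3
```

```bash
python3 - <<'E'
from h import *
p,M=st(); im=snap("wrist","w30.png"); m=cam("wrist");print(M.T@(np.array([561.1,-8.4,p[2]])-p)/10)
E
```

```text
t39.77 p [ 597.9 -371.5  135.4] xang -178.7 z [ 0.  0. -1.] J [-0.33  0.59  0.1  -0.   -1.08 -1.22] F [ 0.6  0.1 -1.6] w34.3
[2.84700557e+00 3.63818915e+01 7.88791136e-03]
```

View pics/w30.png

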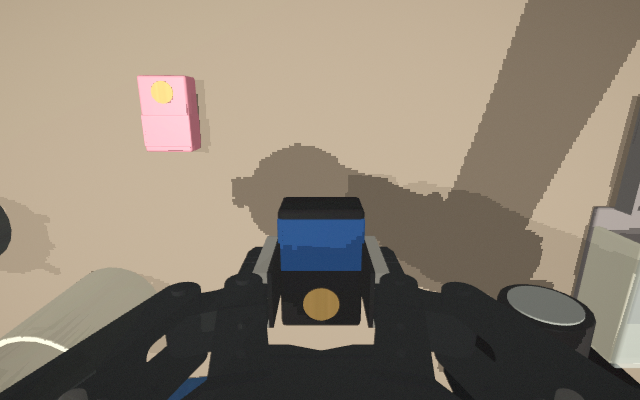

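Request:
{"api": "jog_arm", "payload": {"rows": [[[0.5,5.2,-0.5],[0,0,0],2.5],[[0.5,5.2,0],[0,0,0],2.5],[[0.5,5.2,0],[0,0,0],2.5],[[0.5,5.2,0],[0,0,0],2.5],[[0.4,5.2,0],[0,0,0],2.5],[[0.4,5.2,0],[0,0,0],2.5],[[0.4,5.1,0],[0,0,0],2.5],[[0,0,3],[0,0,0],2.5],[[0,0,3],[0,0,0],2.5],[[0,0,0],[0,0,0],2.5]]}}

```text
clock: 41.08
position: [556.5, -9.6, 78.1]
ee_rot: [-0.012, 1.0, -0.001, -0.003]
contact_force: [0.6, 0.5, -0.8]
gripper_width: 34.4
```

```bash
python3 - <<'E'
from h import *
p,M=st(); im=snap("wrist","w31.png"); m=cam("wrist");print(M.T@(np.array([557.5,-8.4,24])-p)/10)
E
```

```text
t41.08 p [556.5  -9.6  78.1] xang -178.7 z [-0.006 -0.001 -1.   ] J [ 0.27  0.43 -0.35 -0.   -0.79 -1.82] F [ 0.6  0.5 -0.8] w34.4
[-0.13364913  0.12390232  5.40947835]
```

View pics/w31.png

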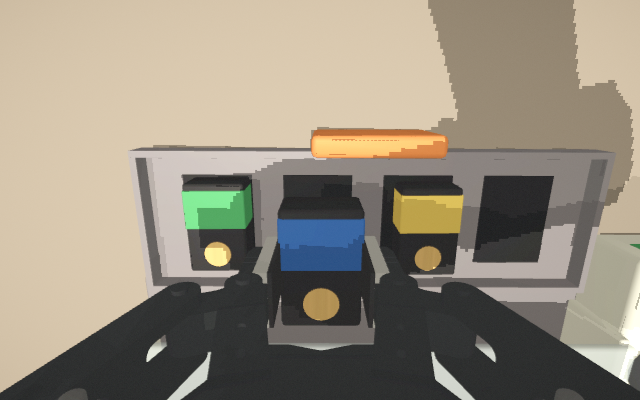

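Request:
{"api": "jog_arm", "payload": {"rows": [[[0,0.1,2.5],[0,0,0],2.5],[[0,0,2.4],[0,0,0],2.5],[[0,0,0.4],[0,0,0],2.5],[[0,0,0],[0,0,0],2.5],[[0,0,0],[0,0,0],4.3],[[0,0,0],[0,0,0],4.3],[[0,0,0],[0,0,0],4.3],[[0,0,-3],[0,0,0],4.3],[[0,0,-5],[0,0,0],4.3]]}}

```text
clock: 42.25
position: [557.0, -8.7, 106.5]
ee_rot: [-0.011, 1.0, -0.001, -0.002]
contact_force: [1.7, 0.4, -0.1]
gripper_width: 43.1
```

```bash
python3 - <<'E'
from h import *
p,M=st(); im=snap("wrist","w32.png")
E
```

```text
t42.25 p [557.   -8.7 106.5] xang -178.8 z [-0.005 -0.001 -1.   ] J [ 0.28  0.4  -0.32 -0.   -0.86 -1.82] F [ 1.7  0.4 -0.1] w43.1
```

View pics/w32.png

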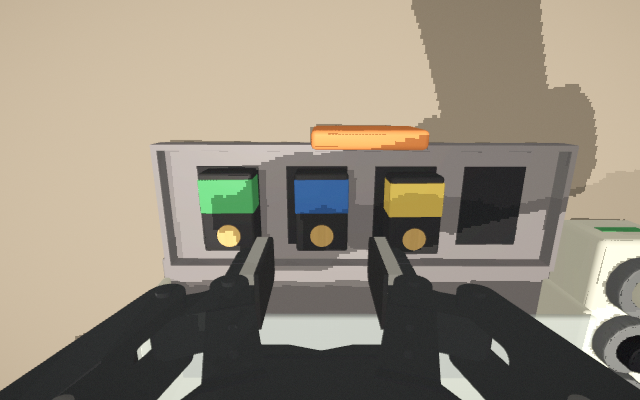

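Green, blue and yellow sit flat on the first three marks. Next I'll shut the gripper and go in front of the orange tab.

Request:
{"api": "jog_arm", "payload": {"rows": [[[4.5,1.5,0],[0,0,0],0],[[4.5,1.4,0],[0,0,0],0],[[0,0,0],[0,0,0],0],[[0,0,4],[0,0,0],0],[[0,0,4],[0,0,0],0],[[0,0,0],[0,0,0],0],[[0,0,0],[0,0,0],0]]}}

```text
clock: 43.18
position: [469.2, 19.0, 28.1]
ee_rot: [-0.011, 1.0, 0.0, 0.001]
contact_force: [0.5, 0.4, 0.2]
gripper_width: 0.1
```

```bash
python3 - <<'E'
from h import *
p,M=st(); im=snap("wrist","w33.png")
E
```

```text
t43.17 p [469.2  19.   28.1] xang -178.7 z [ 0.002  0.    -1.   ] J [ 0.39  0.39 -0.62  0.   -0.56 -1.94] F [0.5 0.4 0.2] w0.1
```

View pics/w33.png

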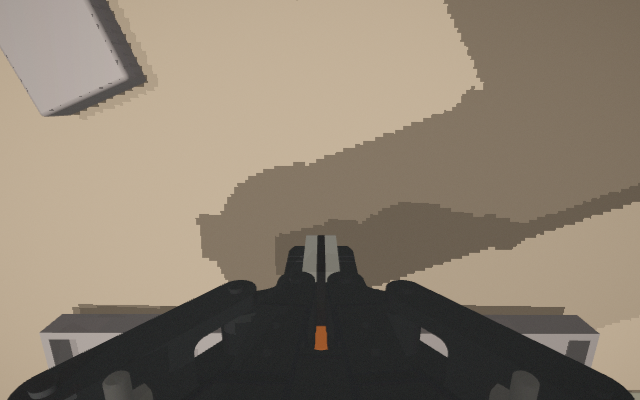

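Request:
{"api": "jog_arm", "payload": {"rows": [[[-1.5,0,0],[0,0,0],0],[[-0.8,0,0],[0,0,0],0],[[-0.8,0,0],[0,0,0],0],[[-1,0,0],[0,0,0],0],[[-1,0,0],[0,0,0],0],[[-1,0,0],[0,0,0],0],[[-1,0,0],[0,0,0],0],[[-1,0,0],[0,0,0],0],[[-1,0,0],[0,0,0],0],[[-1,0,0],[0,0,0],0]]}}

```text
clock: 44.48
position: [569.1, 20.7, 27.0]
ee_rot: [-0.011, 1.0, -0.0, -0.0]
contact_force: [-2.6, -1.8, 0.6]
gripper_width: -0.3
```

```bash
python3 - <<'E'
from h import *
p,M=st(); im=snap("scene","s34.png"); snap("wrist","w34.png")
cv2.imwrite('pics/s34z.png',cv2.resize(im[180:300,240:460,::-1],None,fx=3,fy=3,interpolation=2))
E
```

```text
t44.48 p [569.1  20.7  27. ] xang -178.8 z [-0.001 -0.    -1.   ] J [ 0.32  0.52 -0.37 -0.   -0.69 -1.87] F [-2.6 -1.8  0.6] w-0.3
```

View pics/s34z.png

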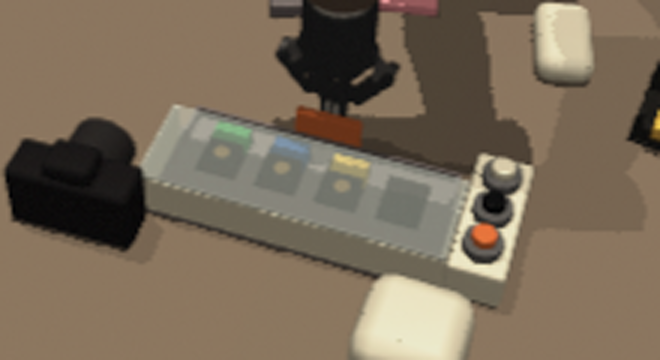

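View pics/w34.png

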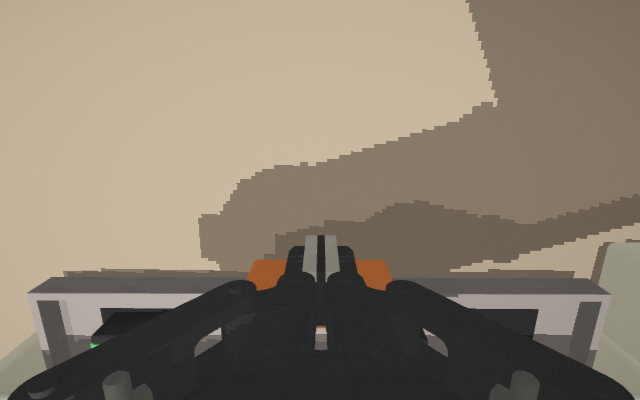

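Request:
{"api": "jog_arm", "payload": {"rows": [[[-1,0,0],[0,0,0],0],[[-1,0,0],[0,0,0],0],[[-1,0,0],[0,0,0],0],[[-0.5,0,0],[0,0,0],0],[[-0.3,0,0],[0,0,0],0],[[0,0,0],[0,0,0],0]]}}

```text
clock: 45.32
position: [598.5, 21.0, 26.4]
ee_rot: [-0.01, 1.0, -0.001, -0.009]
contact_force: [-20.6, 4.7, 14.3]
gripper_width: -0.1
```

Request:
{"api": "jog_arm", "payload": {"rows": [[[-0.3,0,0],[0,0,0],0],[[-0.3,0,0],[0,0,0],0]]}}

```text
clock: 45.58
position: [598.4, 20.8, 26.4]
ee_rot: [-0.009, 1.0, -0.002, -0.016]
contact_force: [-37.0, 10.4, 28.7]
gripper_width: -0.4
```

```bash
python3 - <<'E'
from h import *
p,M=st(); im=snap("scene","s35.png"); snap("wrist","w35.png")
cv2.imwrite('pics/s35z.png',cv2.resize(im[180:300,240:460,::-1],None,fx=3.5,fy=3.5,interpolation=2))
E
```

```text
t45.58 p [598.4  20.8  26.4] xang -178.9 z [-0.032 -0.004 -0.999] J [ 0.3   0.57 -0.26 -0.01 -0.77 -1.85] F [-37.   10.4  28.7] w-0.4
```

View pics/s35z.png

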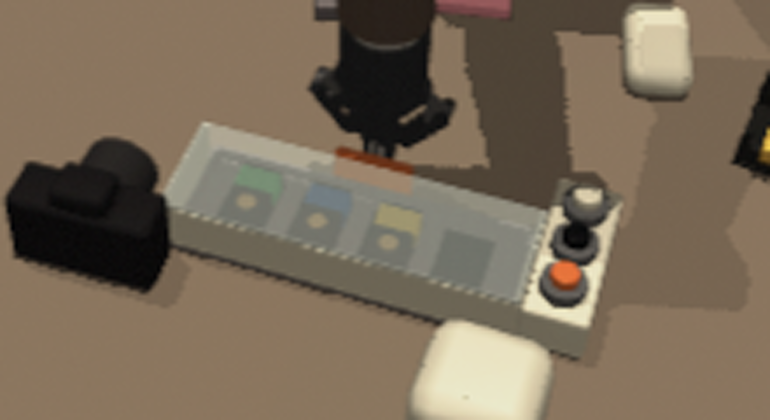

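View pics/w35.png

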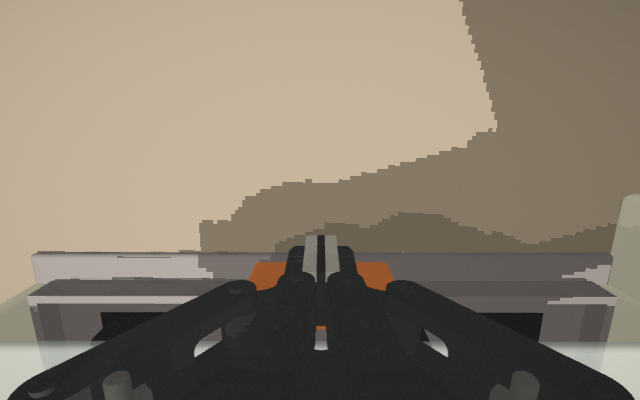

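```bash
python3 - <<'E'
from h import *
m=cam("wrist")
for uv in((257,262),(385,262)): print("tab front-top",px2w("wrist",uv,52,m).round(1))
X=np.array([np.cos(.0217),np.sin(.0217)]);Y=np.array([-X[1],X[0]]);mid=np.array([560.3,23.4])
im=cv2.imread('pics/s35.png')
for j,col in((0,(0,255,0)),(.01,(255,0,255))):
    mm=mid+X*(120-j*1000)
    P=[[*(mm+X*dx+Y*dy),52] for dx,dy in((-58.5,-35),(-58.5,35),(-46.5,35),(-46.5,-35))]
    q=w2px("scene",P);print(j,q.round(1).tolist())
    q4=((q-[310,200])*8).astype(np.int32)
    if j==0: z=cv2.resize(im[200:250,310:380],None,fx=8,fy=8,interpolation=0)
    cv2.polylines(z,[q4],True,col,1)
cv2.imwrite('pics/z35.png',z)
E
```

```text
tab front-top [590.8  -2.2  52. ]
tab front-top [589.8  46.7  52. ]
0 [[335.8, 224.6], [357.9, 230.3], [356.8, 233.1], [334.5, 227.3]]
0.01 [[336.8, 222.3], [358.8, 228.0], [357.7, 230.8], [335.6, 225.0]]
```

View pics/z35.png

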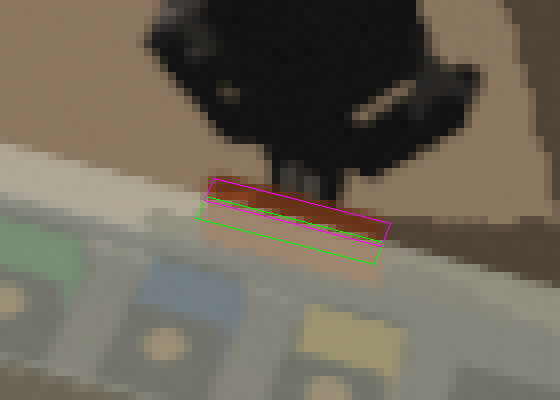

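```bash
python3 - <<'E'
from h import *
# recompute w17 camera from tool-fixed extrinsics
p,M=st();K,r,t=cam("wrist");Rm=cv2.Rodrigues(r)[0]
ct=M.T@(-Rm.T@t-p); A=M.T@Rm.T
xa=np.radians(174.1);M0=np.array([[np.cos(xa),np.sin(xa),0],[np.sin(xa),-np.cos(xa),0],[0,0,-1.]]);p0=np.array([588.5,57.2,241.9])
R0=(M0@A).T; c0=M0@ct+p0; m0=(K,cv2.Rodrigues(R0)[0],-R0@c0)
X=np.array([np.cos(.0217),np.sin(.0217)]);Y=np.array([-X[1],X[0]]);mid=np.array([560.3,23.4])
for n,uv,z in(("roof",(150,228),56),("roof",(440,193),56),("ledge",(167,213),8),("ledge",(167,213),12),("m3",(314,141.5),12),("trayback",(430,170),24),("trayback",(165,200),24)):
    P=px2w("w",uv,z,m0);print(n,z,P.round(1),((P[:2]-mid)@X).round(1),((P[:2]-mid)@Y).round(1))
for n,uv,z in(("band",(320,253),8),("band",(60,253),8),("band",(60,253),0),("rim",(100,281),24),("rim",(60,303),24)):
    P=px2w("wrist",uv,z);print(n,z,P.round(1),((P[:2]-mid)@X).round(1),((P[:2]-mid)@Y).round(1))
im=cv2.imread('pics/w17.png');cv2.imwrite('pics/w17y.png',cv2.resize(im[140:270,140:460],None,fx=2.5,fy=2.5))
E
```

```text
t45.67 p [598.4  20.9  26.4] xang -178.9 z [-0.031 -0.004 -0.999] J [ 0.3   0.57 -0.26 -0.01 -0.77 -1.85] F [-32.7   8.7  24.8] w-0.1
roof 56 [ 628.3 -124.8   56. ] 64.7 -149.6
roof 56 [621.3 176.6  56. ] 64.3 151.9
ledge 8 [ 627.4 -128.2    8. ] 63.8 -153.0
ledge 12 [ 626.3 -126.1   12. ] 62.7 -150.9
m3 12 [561.3  53.8  12. ] 1.7 30.4
trayback 24 [603.8 176.8  24. ] 46.8 152.5
trayback 24 [ 607.6 -118.7   24. ] 44.2 -143.1
band 8 [605.6  21.9   8. ] 45.3 -2.5
band 8 [ 608.4 -113.9    8. ] 45.2 -138.3
band 0 [ 612.  -120.6    0. ] 48.6 -145.0
rim 24 [615.4 -83.6  24. ] 52.7 -108.2
rim 24 [ 627.6 -104.9   24. ] 64.5 -129.7
```

View pics/w17y.png

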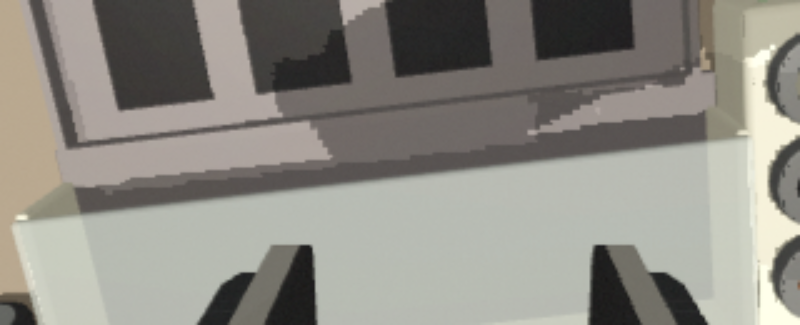

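The roof's front edge shows the tray began about 107 mm out, so 598 mm with a hard stop matches home. I'll back off, lift and check.

Request:
{"api": "jog_arm", "payload": {"rows": [[[0.8,0,0],[0,0,0],0],[[1.5,0,0],[0,0,0],0],[[2,0,0],[0,0,0],0],[[0,0,-4],[0,0,0],0],[[0,0,-5],[0,0,0],0],[[-2,3,-5],[0,0,0],0],[[-2,3,-4],[0,0,0],0],[[0,0,0],[0,0,0],0]]}}

```text
clock: 46.68
position: [612.7, 84.3, 211.8]
ee_rot: [-0.012, 1.0, 0.002, 0.006]
contact_force: [-0.6, -0.6, -0.3]
gripper_width: -0.1
```

```bash
python3 - <<'E'
from h import *
p,M=st(); im=snap("wrist","w36.png"); m=cam("wrist"); np.savez('m36.npz',K=m[0],r=m[1],t=m[2])
im=snap("scene","s36.png")
cv2.imwrite('pics/s36z.png',cv2.resize(im[180:300,240:460,::-1],None,fx=3.5,fy=3.5,interpolation=2))
E
```

```text
t46.67 p [612.7  84.3 211.8] xang -178.6 z [ 0.012  0.003 -1.   ] J [ 0.4   0.38 -0.05  0.   -1.13 -1.95] F [-0.6 -0.6 -0.3] w-0.1
```

View pics/w36.png

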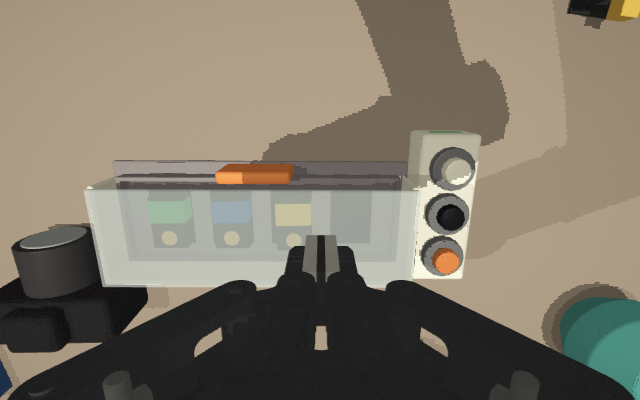

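View pics/s36z.png

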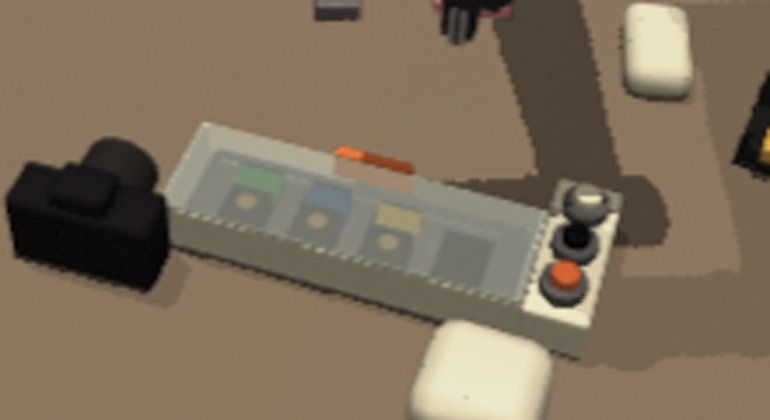

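```bash
python3 - <<'E'
from h import *
a=np.load('m36.npz'); m=(a['K'],a['r'],a['t'])
im=cv2.imread('pics/w36.png');z=cv2.resize(im[120:290,380:500],None,fx=3.4,fy=3.4,interpolation=2);cv2.imwrite('pics/k36.png',z)
cv2.imwrite('pics/t36.png',cv2.resize(im[145:215,80:330],None,fx=3.2,fy=3.2,interpolation=2))
X=np.array([np.cos(.0217),np.sin(.0217)]);Y=np.array([-X[1],X[0]])
for n,uv,zz in(("roof",(140,186.5),56),("roof",(350,188),56),("tabfront",(219,164.5),52),("tabfront",(292,164.5),52),("tabrear",(217,171),52)):
    P=px2w("w",uv,zz,m);print(n,P.round(1),(P[:2]@X).round(1))
E
```

```text
roof [620.3 -79.   56. ] 618.4
roof [617.4 111.4  56. ] 619.6
tabfront [599.2  -7.5  52. ] 598.9
tabfront [597.7  58.4  52. ] 598.8
tabrear [605.2  -9.6  52. ] 604.9
```

View pics/k36.png

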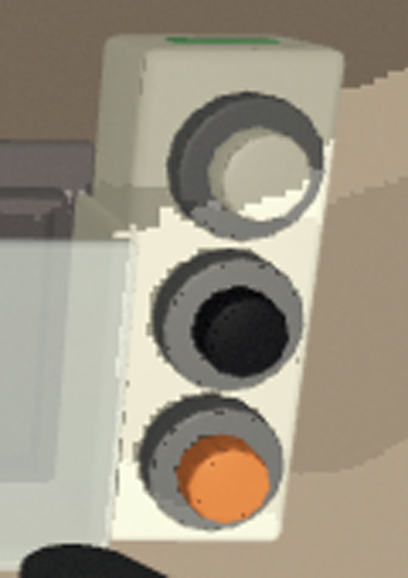

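View pics/t36.png

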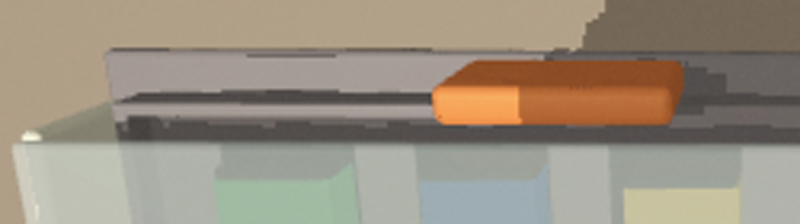

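```bash
python3 - <<'E'
from h import *
a=np.load('m36.npz'); m=(a['K'],a['r'],a['t'])
X=np.array([np.cos(.0217),np.sin(.0217)])
for r in(189.7,):
  for u in(140,350): print("roof",px2w("w",(u,r),56,m).round(1))
print("tab",px2w("w",(255,171.6),52,m).round(1),px2w("w",(255,183.8),52,m).round(1))
p,M=st()
for n,uv in dict(white=(457.9,171.5),black=(452.1,217.4),orange=(447.1,262.4)).items():
    P=px2w("w",uv,67,m);print(n,P.round(1),"tool cm",(M.T@(P-p)/10).round(2))
E
```

```text
roof [623.3 -79.4  56. ]
roof [619.  111.5  56. ]
tab [605.   24.8  52. ] [616.4  24.5  52. ]
t46.77 p [608.9  82.1 207.2] xang -178.7 z [ 0.001  0.001 -1.   ] J [ 0.4   0.38 -0.06 -0.   -1.13 -1.95] F [-0.2 -0.3 -0.6] w0.2
white [597.7 202.7  67. ] tool cm [ 0.86 12.07 14.03]
black [639.7 203.2  67. ] tool cm [-3.33 12.02 14.03]
orange [684.1 204.2  67. ] tool cm [-7.77 12.03 14.04]
```

Request:
{"api": "jog_arm", "payload": {"rows": [[[0.2,4.1,0],[0,0,0],0],[[0.3,4.1,0],[0,0,0],0],[[0.2,4.1,0],[0,0,0],0],[[0,0,4],[0,0,0],0],[[0,0,4],[0,0,0],0],[[0,0,4],[0,0,0],0],[[0,0,0],[0,0,0],0],[[0,0,0],[0,0,0],0]]}}

```text
clock: 47.78
position: [599.6, 204.3, 88.1]
ee_rot: [-0.011, 1.0, -0.0, 0.001]
contact_force: [-1.0, -0.9, 0.8]
gripper_width: -0.0
```

```bash
python3 - <<'E'
from h import *
p,M=st(); im=snap("wrist","w37.png")
for P in((599,205,67),(641,205.5,67),(685,206,67)): print((M.T@(np.array(P)-p)/10).round(2))
E
```

```text
t47.77 p [599.6 204.3  88.1] xang -178.8 z [ 0.001 -0.    -1.   ] J [ 0.58  0.53 -0.15  0.   -0.89 -2.13] F [-1.  -0.9  0.8] w-0.0
[0.06 0.07 2.11]
[-4.14  0.03  2.11]
[-8.54 -0.02  2.12]
```

View pics/w37.png

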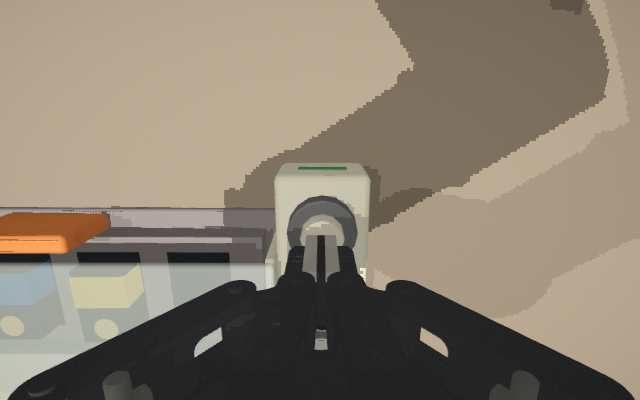

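Request:
{"api": "jog_arm", "payload": {"rows": [[[0,0,1.5],[0,0,0],0],[[0,0,0.6],[0,0,0],0],[[0,0,0.3],[0,0,0],0],[[0,0,0.3],[0,0,0],0],[[0,0,0.1],[0,0,0],0],[[0,0,0],[0,0,0],0],[[0,0,0],[0,0,0],0]]}}

```text
clock: 48.7
position: [598.4, 204.4, 61.0]
ee_rot: [-0.011, 1.0, -0.0, -0.0]
contact_force: [-4.8, -1.5, 10.3]
gripper_width: 0.0
```

Request:
{"api": "jog_arm", "payload": {"rows": [[[0,0,0.1],[0,0,0],0],[[0,0,-1.5],[0,0,0],0],[[0,0,-2],[0,0,0],0],[[-4.2,0,0],[0,0,0],0],[[-4.3,0,0],[0,0,0],0],[[0,0,0],[0,0,0],0]]}}

```text
clock: 49.45
position: [686.0, 206.1, 92.1]
ee_rot: [-0.01, 1.0, 0.0, 0.001]
contact_force: [-0.3, -1.0, -0.5]
gripper_width: -0.2
```

```bash
python3 - <<'E'
from h import *
p,M=st(); im=snap("wrist","w38.png")
for P in((599,205,67),(641,205.5,67),(685,206,67)): print((M.T@(np.array(P)-p)/10).round(2))
E
```

```text
t49.45 p [686.  206.1  92.1] xang -178.9 z [ 0.001  0.    -1.   ] J [ 0.52  0.64  0.09  0.   -1.01 -2.07] F [-0.3 -1.  -0.5] w-0.2
[8.71 0.06 2.5 ]
[4.51 0.03 2.51]
[ 0.11 -0.01  2.51]
```

View pics/w38.png

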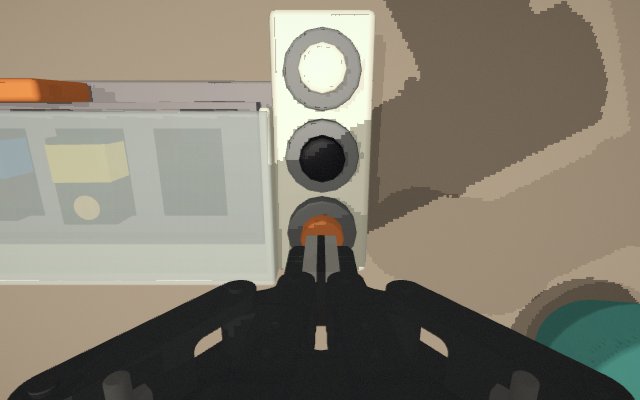

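Request:
{"api": "jog_arm", "payload": {"rows": [[[0.1,0,1.9],[0,0,0],0],[[0,0,0.6],[0,0,0],0],[[0,0,0.3],[0,0,0],0],[[0,0,0.3],[0,0,0],0],[[0,0,0.2],[0,0,0],0],[[0,0,0],[0,0,0],0],[[0,0,0],[0,0,0],0]]}}

```text
clock: 50.38
position: [682.5, 206.4, 61.2]
ee_rot: [-0.011, 1.0, 0.0, 0.0]
contact_force: [-4.3, -0.4, 4.7]
gripper_width: 0.3
```

```bash
python3 - <<'E'
from h import *
p,M=st(); im=snap("wrist","w39.png")
E
```

```text
t50.38 p [682.5 206.4  61.2] xang -178.8 z [ 0.  0. -1.] J [ 0.52  0.67  0.05  0.   -0.95 -2.07] F [-4.3 -0.4  4.7] w0.3
```

View pics/w39.png

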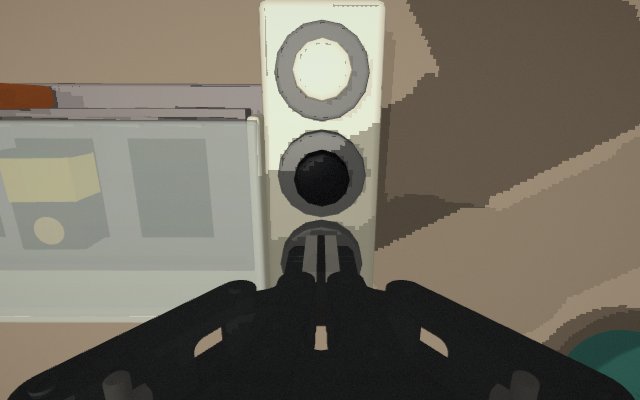

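Request:
{"api": "jog_arm", "payload": {"rows": [[[0,0,0.3],[0,0,0],0],[[0,0,0.2],[0,0,0],0],[[0,0,0],[0,0,0],0]]}}

```text
clock: 50.8
position: [682.6, 206.4, 60.8]
ee_rot: [-0.012, 1.0, -0.0, 0.001]
contact_force: [-9.3, -0.3, 21.4]
gripper_width: 0.2
```

Request:
{"api": "jog_arm", "payload": {"rows": [[[0,0,-2],[0,0,0],0],[[0,0,-2],[0,0,0],0],[[4.4,0,0],[0,0,0],0],[[0,0,0],[0,0,0],0],[[0,0,0],[0,0,0],0]]}}

```text
clock: 51.42
position: [639.7, 205.8, 95.6]
ee_rot: [-0.011, 1.0, 0.0, 0.001]
contact_force: [0.3, 0.2, 0.1]
gripper_width: -0.0
```

```bash
python3 - <<'E'
from h import *
p,M=st(); im=snap("wrist","w40.png")
for P in((641,205.5,67),): print((M.T@(np.array(P)-p)/10).round(2))
E
```

```text
t51.42 p [639.7 205.8  95.6] xang -178.7 z [ 0.002  0.001 -1.   ] J [ 0.55  0.57 -0.04  0.   -0.96 -2.1 ] F [0.3 0.2 0.1] w-0.0
[-0.12 -0.04  2.86]
```

View pics/w40.png

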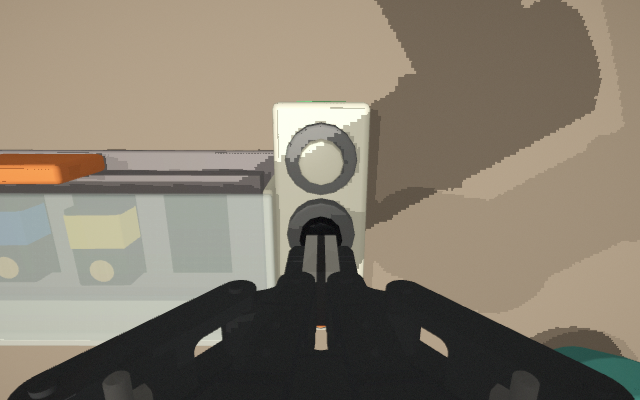

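Request:
{"api": "jog_arm", "payload": {"rows": [[[-0.1,0,2.2],[0,0,0],0],[[0,0,0.7],[0,0,0],0],[[0,0,0.3],[0,0,0],0],[[0,0,0.3],[0,0,0],0],[[0,0,0.3],[0,0,0],0],[[0,0,0.1],[0,0,0],0],[[0,0,0],[0,0,0],0]]}}

```text
clock: 52.35
position: [640.1, 205.3, 60.9]
ee_rot: [-0.011, 1.0, -0.0, 0.001]
contact_force: [-8.3, -1.4, 18.3]
gripper_width: 0.2
```

Fully down: z is 61 with 18 N. I'll lift, retreat, and check everything.

Request:
{"api": "jog_arm", "payload": {"rows": [[[0,0,-2],[0,0,0],0],[[0,0,-4],[0,0,0],0],[[0,0,-5],[0,0,0],0],[[4,-2,-4],[0,0,0],0],[[4,2,-4],[0,0,0],0],[[4,2,0],[0,0,0],0],[[4,3,0],[0,0,0],0],[[0,0,0],[0,0,0],0]]}}

```text
clock: 53.35
position: [477.1, 253.5, 247.3]
ee_rot: [-0.013, 1.0, 0.001, 0.001]
contact_force: [-0.3, -0.9, 0.3]
gripper_width: -0.2
```

```bash
python3 - <<'E'
from h import *
p,M=st(); im=snap("wrist","w41.png"); a=snap("top","t41.png"); b=snap("scene","s41.png")
E
```

```text
t53.35 p [477.1 253.5 247.3] xang -178.5 z [ 0.002  0.002 -1.   ] J [ 0.79  0.23 -0.18 -0.   -1.16 -2.33] F [-0.3 -0.9  0.3] w-0.2
```

View pics/w41.png

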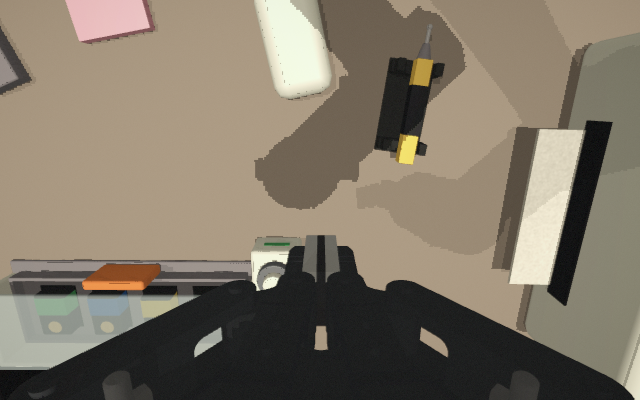

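View pics/s41.png

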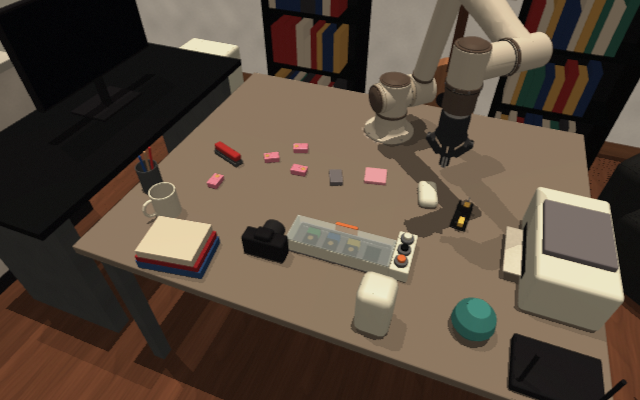

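View pics/t41.png

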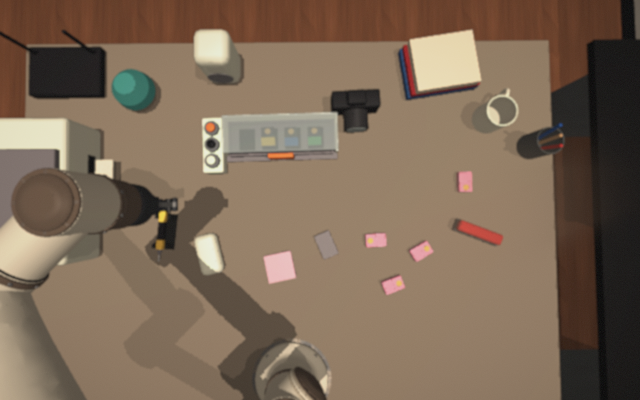

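```bash
python3 -c "
from h import *
print(arm.job_done()); st()"
```

```text
the job is handed in; nothing more can be done
None
the job is handed in; nothing more can be done
```

I finished the job at about 53 s of the 210 s allowed and handed it in. Only yellow, blue and green batteries were on the desk. There was no red one, and I left the pink look-alikes alone.

- **Pen test:** I pressed the pen's tip on the brass of yellow, then blue, then green. Each picture shows the ball on the contact and sprung in. The pen is back in its rest.
- **Batteries:** Green, blue and yellow lie flat, side by side, on three of the tray's marks.
- **Tray:** I pushed it by the orange tab until it hit a hard stop. It travelled about 107 mm, not 120 mm, because it had not started fully out. The tab's front face measured about 17 mm in front of the hood's edge, against 16.5 mm expected at home. The push reached 37 N sideways with 29 N upward at the stop, about 48 N in all at the wrist.
- **Keys:** I pressed white, orange and black in that order. Each bottomed out at about 61 mm, with 10, 21 and 18 N.

The last pictures show the other things still in place and the robot clear of everything. None of my final checks failed. I could not read the tray or key joints directly, so those results rest on the pictures and forces.

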